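# Charge the melting unit with casting alloy

### The job

The six alloy ingots for the next casting have been weighed out in the steel cup on the balance. Tip them all out of the cup into the crucible of the melting unit, then swing the cover shut and press its handle rod down past the sprung jaw until it snaps home in the fork clip. Leave the empty cup standing upright on the balance pan and the other things on the bench where they are.

Things in the scene. Friction and masses are not known exactly. Their poses are not given: they have to be found in the camera images.
- cup: Open steel cup standing on the balance pan, a straight beaker: outer diameter 55 mm at the foot and 57 mm at the rim (60 mm over its rolled lip), 76 mm high, wall 2.5 mm, floor 3 mm, no handle, 120 g. Origin: centre of its underside; z up along its axis.
- ingot_1: One of six grey metal ingots, an upright cylinder 14 mm in diameter and 16 mm long, 20 g, in the cup at the start (three standing on three). Origin: centre of one end face; z along its axis.
- ingot_2: One of six grey metal ingots, an upright cylinder 14 mm in diameter and 16 mm long, 20 g, in the cup at the start (three standing on three). Origin: centre of one end face; z along its axis.
- ingot_3: One of six grey metal ingots, an upright cylinder 14 mm in diameter and 16 mm long, 20 g, in the cup at the start (three standing on three). Origin: centre of one end face; z along its axis.
- ingot_4: One of six grey metal ingots, an upright cylinder 14 mm in diameter and 16 mm long, 20 g, in the cup at the start (three standing on three). Origin: centre of one end face; z along its axis.
- ingot_5: One of six grey metal ingots, an upright cylinder 14 mm in diameter and 16 mm long, 20 g, in the cup at the start (three standing on three). Origin: centre of one end face; z along its axis.
- ingot_6: One of six grey metal ingots, an upright cylinder 14 mm in diameter and 16 mm long, 20 g, in the cup at the start (three standing on three). Origin: centre of one end face; z along its axis.
- balance: Flat light-grey balance fixed on the bench, 170 mm deep (x) by 130 mm wide (y) and 26 mm high, with a display on the robot's side. Origin: under the housing, on the bench, 10 mm towards the robot from below the pan's centre; x points away from its display.
- pan (a point): Centre of the top of the balance's round steel pan (110 mm in diameter), 34 mm above the bench.
- melter: White melting unit fixed on the bench, 196 mm deep (x), 180 mm wide (y), 66 mm high; on it a round chamber with copper coil and aluminium flange (122 mm in diameter, top 118 mm above the bench). Display and dial on its front, which faces the robot. Origin: on the bench below the crucible's axis; x points from front to back, y to the left seen from the front.
- crucible_mouth (a point): Centre of the mouth of the cream ceramic crucible, 118 mm above the bench, level with the flange. The mouth is 87 mm wide inside and narrows to 60 mm at 20 mm down; below that a bowl 60 to 48 mm wide.
- crucible_floor (a point): Centre of the crucible's inner floor, 43 mm below its mouth, 75 mm above the bench.
- cover (a joint): Cover angle: 0 shut, 1.45 to 1.65 (about upright) at the start; hinge friction (0.16 N m) holds it anywhere. Steel disc 120 mm in diameter, 7 mm thick, centre 67 mm from the hinge; from its edge a 10 mm rod runs on, then a black grip (21 mm thick, 40 mm long) ending 192 mm from the hinge. Shut, it lies level over the crucible, grip to the unit's front.
- cover_hinge (a point): Middle of the cover's hinge axis, 67 mm behind the crucible's axis and 126.5 mm above the bench; the axis runs along the unit's y.
- cover_grip (a point): Middle of the black grip on the cover's rod, on the rod's axis, 172 mm from the hinge; moves with the cover. Closed, it stands 127.5 mm above the bench, over the unit's front edge.
- clip_seat (a point): Where the rod's axis lies when home in the fork clip: between the prongs of the steel fork on the front of the unit's top, 139 mm before the hinge, 127.5 mm above the bench. The clip is 18 mm long along the rod, its slot 12 mm wide; prongs end 142 mm, the jaw 156 mm above the bench.
- jaw (a joint): Angle of the clip's sprung jaw (dark steel with a red thumb tab): 0 when its nose stands over the slot, up to 0.5 when pushed aside to the unit's left. A spring returns it. The descending rod pushes the sloping nose aside (about 0.25 rad, about 8 N) and the jaw snaps back over the seated rod.
- white_model: White plaster jaw model, 75 x 67 x 32 mm, lying behind the work. Origin: centre of its underside.
- pink_bottle: Pink bottle with a ribbed cream cap, 52 mm in diameter, 122 mm high. Origin: centre of its underside.
- brown_jar: Brown jar with a cream cap, 58 mm in diameter, 82 mm high. Origin: centre of its underside.
Mind the look-alikes: they are no part of the job. There is more than one size of the cup; the one meant has the size given above.

How it is judged:
On the way:
1. all six ingots lie in the crucible while the cover is still open (horizontal distance between each of ingot_1, ingot_2, ingot_3, ingot_4, ingot_5, ingot_6 and crucible_floor below 0.041 m and z of ingot_1 in the frame of crucible_floor between -0.01 and 0.042 m and z of ingot_2 in the frame of crucible_floor between -0.01 and 0.042 m and z of ingot_3 in the frame of crucible_floor between -0.01 and 0.042 m and z of ingot_4 in the frame of crucible_floor between -0.01 and 0.042 m and z of ingot_5 in the frame of crucible_floor between -0.01 and 0.042 m and z of ingot_6 in the frame of crucible_floor between -0.01 and 0.042 m and value of joint cover above 1 rad), for 0.2 s.
At the end, for the whole second after the job is handed in: All six ingots lie in the crucible (below its mouth: within 41 mm of its axis, under 42 mm above its floor); cover shut (below 0.03 rad), jaw sprung back over its rod (below 0.06 rad); cup upright (0.1 rad) and still on the balance pan, within 40 mm of its centre; bystanders moved under 30 mm (horizontal distance between each of ingot_1, ingot_2, ingot_3, ingot_4, ingot_5, ingot_6 and crucible_floor below 0.041 m and z of ingot_1 in the frame of crucible_floor between -0.01 and 0.042 m and z of ingot_2 in the frame of crucible_floor between -0.01 and 0.042 m and z of ingot_3 in the frame of crucible_floor between -0.01 and 0.042 m and z of ingot_4 in the frame of crucible_floor between -0.01 and 0.042 m and z of ingot_5 in the frame of crucible_floor between -0.01 and 0.042 m and z of ingot_6 in the frame of crucible_floor between -0.01 and 0.042 m and value of joint cover below 0.03 rad and value of joint jaw below 0.06 rad and horizontal distance between cup and pan below 0.04 m and z of cup in the frame of pan between -0.004 and 0.006 m and angle between cup's own z axis and vertical below 0.1 rad and linear speed of cup below 0.02 m/s); the robot touches nothing.
It fails at once if the white jaw model shoved or knocked over (moved more than 30 mm) (distance of white_model from where it was at the start of the episode above 0.03 m or angle between white_model's own z axis and vertical above 0.3 rad).
It fails at once if the pink bottle shoved or knocked over (moved more than 30 mm) (distance of pink_bottle from where it was at the start of the episode above 0.03 m or angle between pink_bottle's own z axis and vertical above 0.3 rad).
It fails at once if the brown jar shoved or knocked over (moved more than 30 mm) (distance of brown_jar from where it was at the start of the episode above 0.03 m or angle between brown_jar's own z axis and vertical above 0.3 rad).
It also fails if it takes over 72 s, if anything falls off the work surface, if the arm or the gripper's body presses on something with over 40 N, if the wrist force passes 120 N, or if a joint passes its speed limit or range.

### The arm

A 6-joint arm with a two-finger parallel gripper is mounted at the origin on a cart in front of the work surface, level with it; the furniture and walls round the work are solid. World frame = base frame: x ahead of the robot, y to its left, z up, the work surface at z = 0. Lengths are in m, angles in rad, forces in N, time in s.
With the tool pointing down it reaches from about 0.35 to 0.775 m from the base axis. Payload 7.3 kg.
Tool frame: the origin (TCP) lies at the very end of the fingers, on their centre line; the grasp point (between the pads) lies 19 mm behind it; z points along the fingers, y is the line along which they close (so a half turn about z gives the same grasp; the last joint's range is limited). The gripper opens to 92 mm and grips with 3 to 60 N. Pads are 19 mm wide; open, the fingers measure 130 mm over their backs; the gripper's body (75 mm by 190 mm) begins 47 mm behind the grasp point.
Start: joints at [-1.349, 0.342, 1.524, -0, 1.275, -0.146], TCP at [0.189, -0.49, 0.227] pointing down, gripper open.
Joint ranges: [-2.53, 2.53], [-0.77, 2.02], [0.04, 2.7], [-1, 4.14], [0.28, 2.66], [-3.11, 3.11]. Speed limits (rad/s): [2.57, 2.57, 3.14, 3.14, 3.14, 3.14].

### API

Orientations are given as [roll, pitch, yaw] about the fixed x, y, z axes, in that order (R = Rz(yaw) Ry(pitch) Rx(roll)).
In Python, from cell import telemetry, eyes, job gives the robot as it stands.
- The arm moves only by the tool apply_moves, never from a script. Its arguments are lists of equal length, an entry for each row: "delta_pos": the shift along the world's x, y, z each as a share of 0.4 m, from -1 to 1, a list of three; "dr": the turn, a rotation vector about the world's x, y, z each as a share of 0.5 rad, from -1 to 1, a list of three; "jaw": the opening, from 0 (shut) to 1 (fully open). A call has 1 to 8 rows; each row is the pose to reach, as a shift and turn from the pose commanded when the call began; what a row does not reach only later rows make up. A row lasts 1/12 s, in which the tool goes at most 41.7 mm and 7.16 degrees, less where a joint would pass 70% of its speed; a pose out of reach is approached as far as the arm can. A call with a number of a shift or a turn outside -1 to 1 is refused whole. A call with a gripper value outside its range is refused whole. The fingers move at their own pace and stop on an object; "force" is the grip in N (left out, the last holds). Time passes only in rows, so rows that repeat a pose let the fingers close. It gives the time, the measured TCP pose, the force, the opening and the grip force at its end, in the units of the state.
- telemetry.observe(): the state, without advancing time (a new reading comes with each control period).
- eyes.read_camera(name): name is "side" or "top"; returns the picture (400x640x3 uint8, red, green, blue); there is no depth.
- eyes.camera_model(name): a dict with "vertical_fov" (degrees; the focal length in pixels is half the picture's height over the tangent of half this angle, whatever the lens; pixels are square), "cx", "cy" (the principal point, pixels), "k1" (the pictures are not rectified: a ray, as slopes to the right and down, at radius r is drawn at 1 + k1 r^2 times it, then the intrinsics apply), "rvec" (rotation vector, rad) and "tvec" (3), from world to camera coordinates, as OpenCV has them. Camera axes: x right, y down, z forward; pixel columns grow to the right and rows downward; lengths in m; the calibration is good to about 2 mm. A picture is of the moment at which its call begins. camera_model takes no time and is no camera call.
- job.hand_in(): hands the job in; it is judged then, once.
The state is a dict: "time": time; "qpos": joint angles; "qvel": joint speeds; "joint_efforts": joint torques, N m; "tool_pos": TCP position; "tool_rot": TCP orientation; "contact_force": force on the tool from outside, world axes, zero at the start; "torque": the same for the moment, N m; "opening": finger opening in m; "grip_force": force on a finger pad.
Only numpy, scipy, OpenCV 4.12 (cv2) and the standard library are available. Lean on these libraries where they do the work, as an engineer would, in place of code of your own. Each camera call takes 0.05 s, during which the arm holds its last target. There are 200 camera calls.

## Working session

There is one attempt and no reset: what is moved stays moved. The work goes in short steps, Python scripts to look and compute and a tool call to move; the robot and the scene stay as the last step left them, time stands still between calls to the robot, and variables do not carry over. Pictures are saved under pics/ and viewed, at most 10 in all, crops included, and the job is handed in when it is done.

Besides the shell and the picture viewer there is one more tool, called after "Emit:" as name(argument=value, ...) on one line, values as JSON. apply_moves: Moves the arm, as the interface text tells. Its arguments: {"type":"object","properties":{"delta_pos":{"type":"array"},"dr":{"type":"array"},"jaw":{"type":"array"},"force":{"type":"number"}},"required":["delta_pos","dr","jaw"]}

```bash
mkdir -p pics; cat > h.py <<'E'
import numpy as np, cv2
from scipy.spatial.transform import Rotation as R
from cell import telemetry, eyes, job
def snap(n,f):
    im=eyes.read_camera(n); cv2.imwrite('pics/'+f,im[:,:,::-1]); return im
def cam(n):
    m=eyes.camera_model(n); f=200/np.tan(np.radians(m['vertical_fov'])/2)
    return f,m['cx'],m['cy'],m['k1'],R.from_rotvec(np.ravel(m['rvec'])).as_matrix(),np.ravel(m['tvec'])
def proj(n,P):
    f,cx,cy,k,Rm,t=cam(n); c=np.atleast_2d(P)@Rm.T+t; s=c[:,:2]/c[:,2:]
    s=s*(1+k*(s**2).sum(1,keepdims=True)); return s*f+[cx,cy]
def ray(n,u,v):
    f,cx,cy,k,Rm,t=cam(n); d=np.array([(u-cx)/f,(v-cy)/f]); s=d.copy()
    for _ in range(30): s=d/(1+k*(s@s))
    return -Rm.T@t, Rm.T@np.array([s[0],s[1],1])
def atz(n,u,v,z):
    o,d=ray(n,u,v); return o+d*(z-o[2])/d[2]
E
python3 - <<'E'
from h import *
for n in('side','top'):
    snap(n,n+'0.png'); o,d=ray(n,320,200); print(n,o.round(3),d.round(3),cam(n)[:4])
print(telemetry.observe())
E
```

```text
side [0.47  1.011 0.747] [ 0.084 -0.843 -0.532] (np.float64(419.59040637418934), 322.9073456449214, 200.76538788852557, -0.03908162217481694)
top [ 0.383 -0.004  1.411] [ 0.121 -0.015 -0.993] (np.float64(420.3367611870015), 316.74856063470673, 191.2118143973098, -0.0958076893847552)
{'time': 0.1, 'qpos': array([-1.34904445e+00,  3.42625656e-01,  1.52492155e+00, -8.82061199e-06,
        1.27534918e+00, -1.45999042e-01]), 'qvel': array([-1.84310403e-03, -7.12017735e-04, -3.24700979e-03, -3.11051879e-05,
        1.26597766e-03, -6.15901831e-04]), 'joint_efforts': array([ 1.72568019e-03, -4.32004523e+01, -2.44694442e+01,  7.19467155e-02,
        5.26424136e-02, -4.08889980e-05]), 'tool_pos': array([ 0.18868812, -0.4895473 ,  0.22612864]), 'tool_rot': array([-3.14030156e+00, -1.81323419e-04,  3.67753377e-01]), 'contact_force': array([-0.54406934,  0.15379537,  0.31674753]), 'torque': array([ 0.00225792,  0.0202083 , -0.03933236]), 'grip_force': 0.0, 'opening': 0.09183018718265228}
```

View pics/side0.png

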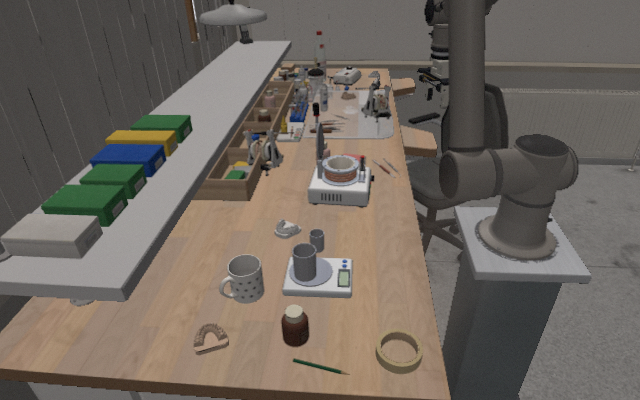

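View pics/top0.png

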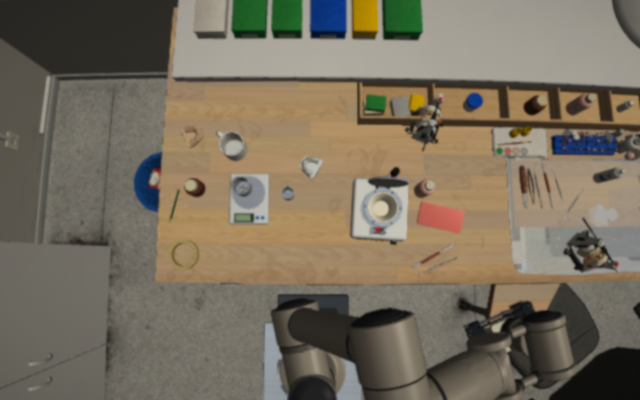

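The side view shows the cup on the balance at about (304,263) and the melter with its upright cover at about (340,180). In the top view the cup is at (243,187) and the crucible at (381,207). I'll zoom in on both to measure.

```bash
python3 - <<'E'
from h import *
a=cv2.imread('pics/top0.png');b=cv2.imread('pics/side0.png')
t1=cv2.resize(a[160:240,220:300],(400,400),interpolation=cv2.INTER_CUBIC)
t2=cv2.resize(a[160:250,340:440],(400,360),interpolation=cv2.INTER_CUBIC)[:200+160]
s1=cv2.resize(b[225:305,275:365],None,fx=4.4,fy=3.0) 
# balanced canvas
c=np.zeros((600,800,3),np.uint8)
c[:300,:300]=cv2.resize(a[165:225,225:285],(300,300),interpolation=cv2.INTER_CUBIC)   # x5
c[:300,300:800]=cv2.resize(a[165:225,340:440],(500,300),interpolation=cv2.INTER_CUBIC) #x5
c[300:,:400]=cv2.resize(b[225:300,280:380],(400,300),interpolation=cv2.INTER_CUBIC) #x4
c[300:,400:]=cv2.resize(b[120:210,295:415],(400,300),interpolation=cv2.INTER_CUBIC) #x3.333
cv2.imwrite('pics/c0.png',c)
E
```

```text
(no output)
```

View pics/c0.png

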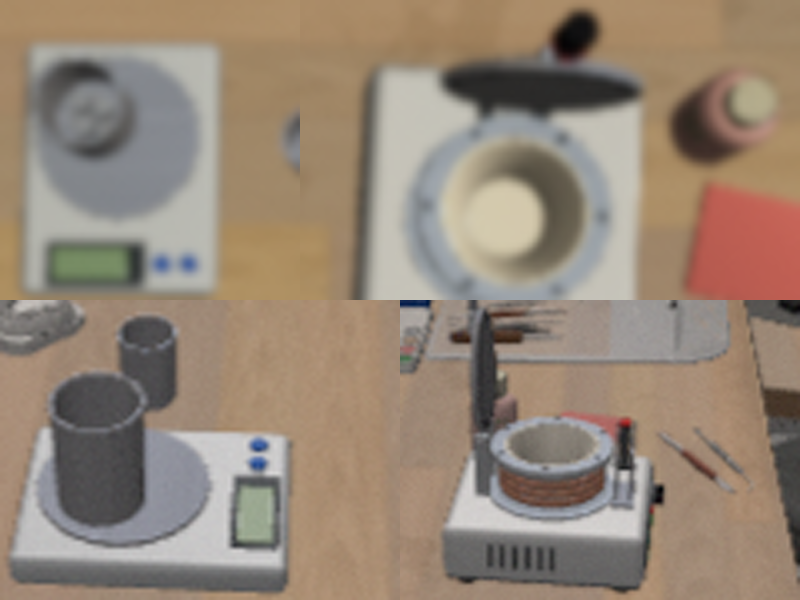

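```bash
cat >> h.py <<'E'
def tri(pt,ps):
    A=[];B=[]
    for n,p in(('top',pt),('side',ps)):
        o,d=ray(n,*p); d/=np.linalg.norm(d); M=np.eye(3)-np.outer(d,d); A.append(M);B.append(M@o)
    return np.linalg.lstsq(np.vstack(A),np.hstack(B),rcond=None)[0]
def circ(c,r,n=60):
    a=np.linspace(0,2*np.pi,n); return np.c_[c[0]+r*np.cos(a),c[1]+r*np.sin(a),np.full(n,c[2])]
E
cat > ov.py <<'E'
from h import *
def crop(im,n,x0,y0,w,h,s,curves):
    o=cv2.resize(im[y0:y0+h,x0:x0+w],None,fx=s,fy=s,interpolation=cv2.INTER_CUBIC)
    for P,col in curves:
        q=((proj(n,P)-[x0,y0]+.5)*s-.5); cv2.polylines(o,[np.round(q*8).astype(np.int32)],False,col,1,cv2.LINE_AA,3)
    return o
def box(o,yaw,x0,x1,y0,y1,z):
    M=np.array([[x0,y0],[x1,y0],[x1,y1],[x0,y1],[x0,y0]]); c,s=np.cos(yaw),np.sin(yaw)
    return np.c_[M@np.array([[c,s],[-s,c]])+o[:2],np.full(5,z)]
E
python3 - <<'E'
from ov import *
f5=lambda X,Y,x0,y0,s,:(x0+(X+.5)/s-.5,y0+(Y+.5)/s-.5)
rt=f5(85,107,225,165,5); rs=f5(97,102,280,225,4)
print('cup',atz('top',*rt,.11),atz('side',*rs,.11),tri(rt,rs))
mt=f5(210,213,340,165,5); ms=f5(151,146,295,120,3.3333)
print('mouth',atz('top',*mt,.118),atz('side',*ms,.118),tri(mt,ms))
pt=f5(119,137,225,165,5); ps=f5(124,186,280,225,4)
print('pan',atz('top',*pt,.034),atz('side',*ps,.034))
for X,Y in((30,43),(220,43),(219,292),(22,292)): print('bal',atz('top',*f5(X,Y,225,165,5),.026))
print('bottle',atz('top',*f5(451,100,340,165,5),.122))
# fitting by eye: melter outline
for X,Y in((375,68),(645,70)): print('mel',atz('top',*f5(X-300,Y,340,165,5),.066))
import sys
a=cv2.imread('pics/top0.png')
for p in((352,238),(406,239)): print(atz('top',*p,.066))
E
```

```text
cup [0.58324811 0.22323459 0.11      ] [0.5904473  0.22954205 0.11      ] [0.5876615  0.22425984 0.1052022 ]
mouth [ 0.5186307  -0.21403848  0.118     ] [ 0.52367006 -0.21205631  0.118     ] [ 0.52129174 -0.21434611  0.11654385]
pan [0.5750122  0.21322418 0.034     ] [0.5779878  0.21855429 0.034     ]
bal [0.63943098 0.2764156  0.026     ]
bal [0.64022067 0.14848146 0.026     ]
bal [0.47344449 0.14548955 0.026     ]
bal [0.47227651 0.27597782 0.026     ]
bottle [ 0.59017897 -0.36667023  0.122     ]
mel [ 0.61832771 -0.13576667  0.066     ]
mel [ 0.61848134 -0.31279325  0.066     ]
[ 0.42476384 -0.12629484  0.066     ]
[ 0.422111   -0.29981044  0.066     ]
```

```bash
python3 - <<'E'
from ov import *
a=cv2.imread('pics/top0.png');b=cv2.imread('pics/side0.png')
m=np.array([.521,-.214]); 
G=(0,255,0);Y=(0,255,255);Rr=(0,0,255);B=(255,0,0)
cv=[(circ((*m,.118),.061),G),(circ((*m,.118),.0435),G)]
def L(yaw,pts):
    c,s=np.cos(yaw),np.sin(yaw); P=np.array(pts,float); P[:,:2]=P[:,:2]@np.array([[c,s],[-s,c]])+m; return P
for yaw,col in((0,Y),(-.05,Rr)):
    cv.append((L(yaw,[(-.0,-.09,.066),(-.0,.09,.066)]),col)) if 0 else None
    cv.append((L(yaw,[(-.072,-.006,.142),(-.072,.006,.142)]),col))
    cv.append((L(yaw,[(-.15,0,.1275),(0,0,.1275),(.067,0,.1265)]),col))
    cv.append((L(yaw,[(.067,-.02,.1265),(.067,.02,.1265)]),col))
    q=1.55; cv.append((L(yaw,[(.067-np.cos(q)*r,0,.1265+np.sin(q)*r) for r in(0,.192)]),col))
c0=np.array([.5875,.225]); p0=np.array([.576,.215])
cu=[(circ((*c0,.11),.03),G),(circ((*c0,.034),.0275),G),(circ((*p0,.034),.055),Y),(box((p0[0]-.01,p0[1]),0,-.085,.085,-.065,.065,.026),Rr)]
c=np.zeros((600,800,3),np.uint8)
def put(o,x,y): h,w=o.shape[:2]; h=min(h,600-y);w=min(w,800-x); c[y:y+h,x:x+w]=o[:h,:w]
put(crop(a,'top',225,165,60,64,5,cu),0,0)
put(crop(a,'top',340,165,100,80,5,cv),300,0)
put(crop(b,'side',275,230,75,70,4,cu),0,321)
put(crop(b,'side',300,120,100,90,4,cv),400,330) if 0 else put(crop(b,'side',300,135,90,68,4,cv),330,400-72)
cv2.imwrite('pics/c1.png',c)
E
```

```text
(no output)
```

View pics/c1.png

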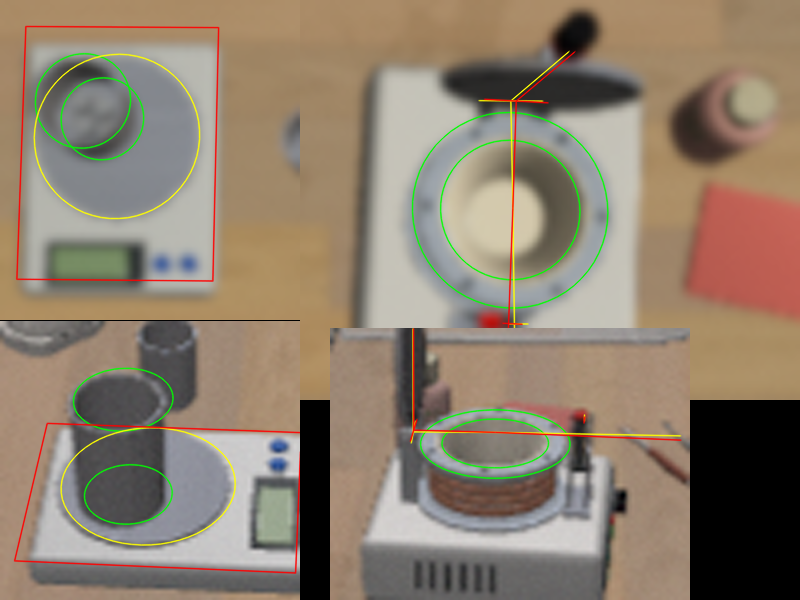

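Overlays fit within a few mm: cup at about (0.587, 0.223), melter mouth at (0.521, -0.214), yaw about -0.05. I'll start moving, and collect joint/TCP pairs on the way to fit the arm's kinematics for a horizontal grasp.

Emit:
apply_moves(delta_pos=[[0.05,0.1,0.1],[0.1,0.2,0.2],[0.2,0.3,0.2],[0.25,0.4,0.2],[0.3,0.5,0.2],[0.35,0.6,0.2],[0.35,0.7,0.2],[0.35,0.75,0.2]], dr=[[0,0,-0.1],[0,0,-0.2],[0,0,-0.3],[0,0,-0.4],[0,0,-0.5],[0,0,-0.6],[0,0,-0.736],[0,0,-0.736]], jaw=[1,1,1,1,1,1,1,1])

```text
time: 0.77
tool_pos: [0.3243, -0.213, 0.3061]
tool_rot: [-3.141, -0.0, -0.004]
contact_force: [1.5, 0.3, 0.5]
opening: 0.0917
grip_force: 0.0
```

```bash
cat > log.py <<'E'
from h import *
import json
s=telemetry.observe(); print({k:(np.round(s[k],3).tolist()) for k in('time','qpos','tool_pos','tool_rot','contact_force','opening','grip_force')})
open('log.jsonl','a').write(json.dumps([list(map(float,s[k])) for k in('qpos','tool_pos','tool_rot')])+'\n')
E
python3 log.py
```

```text
{'time': 0.767, 'qpos': [-0.779, 0.025, 1.701, 0.0, 1.415, 0.795], 'tool_pos': [0.324, -0.213, 0.306], 'tool_rot': [-3.141, -0.0, -0.004], 'contact_force': [1.489, 0.266, 0.467], 'opening': 0.092, 'grip_force': 0.0}
```

Emit:
apply_moves(delta_pos=[[0.0,0.1,0.1],[0.0,0.2,0.1],[0.0,0.3,0.1],[0.0,0.4,0.1],[0.0,0.5,0.1],[0.0,0.6,0.1],[0.0,0.7,0.1],[0.0,0.8,0.1]], dr=[[0,-0.1,0],[0,-0.2,0],[0,-0.3,0],[0,-0.4,0],[0,-0.5,0],[0,-0.6,0],[0,-0.7,0],[0,-0.8,0]], jaw=[1,1,1,1,1,1,1,1])

```text
time: 1.43
tool_pos: [0.3235, 0.0884, 0.3464]
tool_rot: [3.14, -0.389, -0.001]
contact_force: [0.9, -0.0, -0.6]
opening: 0.0919
grip_force: 0.0
```

```bash
python3 log.py
```

```text
{'time': 1.433, 'qpos': [0.061, -0.342, 1.946, -0.027, 1.15, 1.639], 'tool_pos': [0.323, 0.088, 0.346], 'tool_rot': [3.14, -0.389, -0.001], 'contact_force': [0.937, -0.044, -0.553], 'opening': 0.092, 'grip_force': 0.0}
```

```bash
cat > fk.py <<'E'
from h import *
import json
from scipy.optimize import least_squares
E=lambda a,t:R.from_euler(a,t)
def fk(q,p):
    h,L1,L2,L3,d,a3,dw=p
    r1=E('z',q[0]);r2=r1*E('y',q[1]);r3=r2*E('y',q[2]);r4=r3*E('z',q[3]);r5=r4*E('y',q[4]);r6=r5*E('z',q[5])
    P0=r1.apply([0,d,h]);P1=P0+r2.apply([0,0,L1]);P2=P1+r3.apply([a3,0,L2]);P3=P2+r5.apply([0,dw,L3])
    return P3,r6,[P0,P1,P2,P3]
D=[json.loads(l) for l in open('log.jsonl')]+[[[-1.34904445,.342625656,1.52492155,0,1.27534918,-.145999],[.18868812,-.4895473,.22612864],[-3.14030156,0,.367753377]]]
def fit():
    f=lambda p:np.concatenate([fk(q,p)[0]-x for q,x,_ in D])
    s=least_squares(f,[.2,.35,.35,.3,.08,0,0],x_scale=.1); return s.x,np.abs(s.fun).max()
E
python3 - <<'E'
from fk import *
p,e=fit(); print(p.round(4),e)
for q,x,o in D:
    _,r,J=fk(q,p); T=R.from_euler('xyz',o); print((r.inv()*T).as_rotvec().round(3), np.round(J,3).tolist())
E
```

```text
[0.2229 0.5062 0.3796 0.3181 0.0764 0.0465 0.    ] 1.7102180308314896e-06
[0.    0.    1.571] [[0.054, 0.054, 0.223], [0.063, 0.045, 0.729], [0.324, -0.213, 0.624], [0.324, -0.213, 0.306]]
[-0.     0.     1.571] [[-0.005, 0.076, 0.223], [-0.174, 0.066, 0.7], [0.203, 0.089, 0.641], [0.323, 0.088, 0.346]]
[ 0.    -0.     1.571] [[0.075, 0.017, 0.223], [0.112, -0.149, 0.7], [0.189, -0.49, 0.544], [0.189, -0.49, 0.226]]
```

```bash
cat >> fk.py <<'E'
LO=np.array([-2.53,-.77,.04,-1,.28,-3.11]);HI=np.array([2.53,2.02,2.7,4.14,2.66,3.11])
P,_e=fit(); Z90=R.from_euler('z',np.pi/2)
def ik(pos,rot,seed,tol=1e-3):
    def f(q):
        x,r,_=fk(q,P); return np.r_[(x-pos),.2*((r*Z90).inv()*rot).as_rotvec()]
    s=least_squares(f,np.clip(seed,LO+.02,HI-.02),bounds=(LO+.01,HI-.01),max_nfev=60)
    return s.x if np.abs(s.fun).max()<tol else None
SEEDS=[[a,b,c,d,e,g] for a in(0,-.6,.6) for b,c in((.2,1.7),(.8,1.5)) for d in(0,1.57,3.1) for e in(1.,) for g in(-1.5,1.5)]
def iks(pos,rot,seeds=SEEDS):
    out=[]
    for s in seeds:
        q=ik(pos,rot,np.array(s,float))
        if q is not None and not any(np.abs(q-o).max()<.05 for o in out): out.append(q)
    return out
def rot_t(t,y): t=t/np.linalg.norm(t); y=y-t*(y@t); y/=np.linalg.norm(y); return R.from_matrix(np.c_[np.cross(y,t),y,t])
E
cat > search.py <<'E'
from fk import *
G=np.array([.5865,.2235,.086]); 
for d in(25,35,45):
  for al in(-60,-30,0,30,60):
    d_,a=np.radians(d),np.radians(al); t=np.array([np.cos(d_)*np.cos(a),np.cos(d_)*np.sin(a),-np.sin(d_)])
    for sg in(1,-1):
      r=rot_t(t,sg*np.array([-np.sin(a),np.cos(a),0]))
      for q in iks(G+.019*t,r):
        J=fk(q,P)[2]; print(d,al,sg,q.round(2),'wrist',J[2].round(2))
E
time python3 search.py
```

```text
25 0 1 [0.42 0.75 2.18 3.61 0.94 1.47] wrist [0.32 0.22 0.21]
25 0 -1 [ 0.42  0.75  2.18  3.61  0.94 -1.68] wrist [0.32 0.22 0.21]
25 30 1 [0.03 0.75 2.25 2.61 1.   1.65] wrist [0.35 0.09 0.21]
25 30 -1 [ 0.03  0.75  2.25  2.61  1.   -1.49] wrist [0.35 0.09 0.21]
25 60 1 [-0.2   0.78  2.01  1.72  1.05  1.96] wrist [ 0.45 -0.01  0.21]
25 60 -1 [-0.2   0.78  2.01  1.72  1.05 -1.18] wrist [ 0.45 -0.01  0.21]
35 0 1 [0.39 0.64 2.12 3.71 0.62 1.33] wrist [0.34 0.22 0.26]
35 0 -1 [ 0.39  0.64  2.12  3.71  0.62 -1.81] wrist [0.34 0.22 0.26]
35 30 1 [0.07 0.63 2.17 2.52 0.67 1.81] wrist [0.37 0.1  0.26]
35 30 -1 [ 0.07  0.63  2.17  2.52  0.67 -1.33] wrist [0.37 0.1  0.26]
35 60 1 [-0.14  0.69  1.97  1.57  0.86  2.18] wrist [0.46 0.01 0.26]
35 60 -1 [-0.14  0.69  1.97  1.57  0.86 -0.96] wrist [0.46 0.01 0.26]
45 -60 1 [ 0.58  0.8   1.47 -0.89  1.14  0.56] wrist [0.48 0.41 0.3 ]
45 -60 -1 [ 0.58  0.8   1.47 -0.89  1.14 -2.58] wrist [0.48 0.41 0.3 ]
45 0 1 [0.36 0.58 2.03 4.02 0.33 0.98] wrist [0.38 0.22 0.3 ]
45 0 -1 [ 0.36  0.58  2.03  4.02  0.33 -2.16] wrist [0.38 0.22 0.3 ]
45 30 1 [0.1  0.56 2.07 2.22 0.37 2.15] wrist [0.4  0.12 0.3 ]
45 30 -1 [ 0.1   0.56  2.07  2.22  0.37 -0.99] wrist [0.4  0.12 0.3 ]
45 60 1 [-0.08  0.62  1.9   1.33  0.72  2.49] wrist [0.48 0.04 0.3 ]
45 60 -1 [-0.08  0.62  1.9   1.33  0.72 -0.66] wrist [0.48 0.04 0.3 ]
real	0m11.893s
user	0m12.339s
sys	0m0.060s
```

```bash
cat > s2.py <<'E'
from fk import *
print('small cup',atz('top',288,190,.05), atz('side',317,234,.05))
C=np.array([.521,-.214]); yw=-.04
g=np.linspace(-1,1,9)
body=np.array([[.0375*a,.095*b,-.047-.019-c] for a in g for b in g for c in(0,.02,.05,.09)])  # TCP frame
fing=np.array([[.01*a,s*(.03+w),-.019+c] for a in(-1,1) for s in(-1,1) for w in(0,.02) for c in(-.045,-.02,0,.019)])
pts=np.r_[body,fing]
def bad(X):
    L=X.copy(); L[:,:2]-=C; c,s=np.cos(yw),np.sin(yw); x=c*L[:,0]+s*L[:,1]; y=-s*L[:,0]+c*L[:,1]; z=X[:,2]
    m=.008
    b=(np.hypot(x,y)<.061+m)&(z<.118+m)
    b|=(abs(x)<.1+m)&(abs(y)<.09+m)&(z<.066+m)
    b|=(abs(x+.072)<.012+m)&(y>-.015-m)&(y<.035+m)&(z<.158+m)
    b|=(abs(x-.07)<.012+m)&(abs(y)<.06+m)&(z<.26+m)
    b|=(abs(x-.07)<.02+m)&(abs(y)<.012+m)&(z<.32+m)
    b|=(np.hypot(X[:,0]-.59,X[:,1]+.367)<.026+m)&(z<.122+m)
    return b.any()
res=[]
for d in(30,40):
  for sg in(1,-1):
    de=np.radians(d); tg=np.array([np.cos(de),0,-np.sin(de)]); rg=rot_t(tg,sg*np.array([0,1.,0])); uc=rg.inv().apply([0,0,1])
    for al in range(-90,91,15):
      for ga in(-30,-20,-10,0,10,20,30,40):
        a,gm=np.radians(al),np.radians(ga); t=np.array([np.cos(gm)*np.cos(a),np.cos(gm)*np.sin(a),-np.sin(gm)])
        h=np.array([-np.sin(a),np.cos(a),0]); base=rot_t(t,h)
        for ro in range(-180,180,15):
          r=base*R.from_euler('z',np.radians(ro)); u=r.apply(uc); tau=np.degrees(np.arccos(u[2]))
          if tau<128: continue
          zl=.135
          rc=np.r_[C,zl+.03*np.sin(np.radians(tau))]; Gp=rc-.026*u; tcp=Gp+.019*t
          if bad(r.apply(pts)+tcp): continue
          for q in iks(tcp,r,[[-.6,.6,1.9,2,1,s] for s in(-1.5,1.5)]):
            J=fk(q,P)[2]
            res.append((d,sg,al,ga,ro,round(tau),q.round(2),J[2].round(2)))
print(len(res))
for x in sorted(res,key=lambda x:-x[5])[:45]: print(*x)
E
time python3 s2.py
```

```text
small cup [0.5803195  0.08103141 0.05      ] [0.57374643 0.08365988 0.05      ]s2.py:27: RuntimeWarning: invalid value encountered in arccos
  r=base*R.from_euler('z',np.radians(ro)); u=r.apply(uc); tau=np.degrees(np.arccos(u[2]))
Traceback (most recent call last):
  File "s2.py", line 32, in <module>
    for q in iks(tcp,r,[[-.6,.6,1.9,2,1,s] for s in(-1.5,1.5)]):
             ~~~^^^^^^^^^^^^^^^^^^^^^^^^^^^^^^^^^^^^^^^^^^^^^^^
  File "fk.py", line 25, in iks
    q=ik(pos,rot,np.array(s,float))
  File "fk.py", line 19, in ik
    s=least_squares(f,np.clip(seed,LO+.02,HI-.02),bounds=(LO+.01,HI-.01),max_nfev=60)
ValueError: Residuals are not finite in the initial point.

real	0m0.527s
user	0m0.969s
sys	0m0.075s
```

```bash
sed -i 's/np.arccos(u\[2\])/np.arccos(np.clip(u[2],-1,1))/' s2.py; sed -i 's/, *if bad/&/' s2.py; sed -i 's/np.sin(np.radians(tau))\]/np.sin(np.radians(tau))]/' s2.py; time timeout 500 python3 s2.py
```

```text
small cup [0.5803195  0.08103141 0.05      ] [0.57374643 0.08365988 0.05      ]
0
real	0m0.822s
user	0m1.306s
sys	0m0.095s
```

```bash
python3 - <<'E'
s=open('s2.py').read()
s=s.replace("tau<128","tau<118")
i=s.index("          zl=.135"); j=s.index("print(len(res))")
s=s[:i]+'''          for zl in(.135,.15,.165,.18,.2,.22):
           rc=np.r_[C+[-.008,0],zl+.03*np.sin(np.radians(tau))]; Gp=rc-.026*u; tcp=Gp+.019*t
           if bad(r.apply(pts)+tcp): continue
           cnt[0]+=1
           qs=iks(tcp,r,[[-.6,.6,1.9,2,1,s] for s in(-1.5,1.5)])
           for q in qs:
            J=fk(q,P)[2]
            res.append((d,sg,al,ga,ro,round(tau),zl,q.round(2),J[2].round(2)))
           break
'''+s[j:]
s=s.replace("res=[]","res=[];cnt=[0]").replace("print(len(res))","print(len(res),cnt)").replace("-x[5]","x[6]*600-x[5]").replace("(30,40)","(30,45)")
open('s2.py','w').write(s)
E
time timeout 560 python3 s2.py
```

```text
small cup [0.5803195  0.08103141 0.05      ] [0.57374643 0.08365988 0.05      ]
556 [572]
30 1 30 -10 -180 160 0.18 [-1.1   0.89  2.01  1.56  1.75 -1.33] [ 0.27 -0.36  0.16]
30 -1 30 -10 0 160 0.18 [-1.1   0.89  2.01  1.56  1.75  1.82] [ 0.27 -0.36  0.16]
30 1 -30 0 165 147 0.165 [-0.52  0.81  2.48  3.14  1.72 -1.83] [ 0.27 -0.07  0.2 ]
30 1 15 0 -165 147 0.165 [-1.09  0.77  2.2   1.78  1.54 -1.15] [ 0.24 -0.29  0.2 ]
30 1 30 -10 -165 156 0.18 [-1.1   0.89  2.    1.56  1.75 -1.05] [ 0.27 -0.36  0.16]
30 1 30 0 -165 147 0.165 [-1.1   0.8   2.01  1.52  1.59 -0.97] [ 0.27 -0.36  0.2 ]
30 -1 -30 0 -15 147 0.165 [-0.52  0.81  2.48  3.14  1.72  1.31] [ 0.27 -0.07  0.2 ]
30 -1 15 0 15 147 0.165 [-1.09  0.77  2.2   1.78  1.54  1.99] [ 0.24 -0.29  0.2 ]
30 -1 30 -10 15 156 0.18 [-1.1   0.89  2.    1.56  1.75  2.09] [ 0.27 -0.36  0.16]
30 -1 30 0 15 147 0.165 [-1.1   0.8   2.01  1.52  1.59  2.17] [ 0.27 -0.36  0.2 ]
30 1 -30 -20 165 163 0.2 [-0.52  1.04  2.41  3.14  2.24 -1.83] [ 0.28 -0.07  0.13]
30 1 15 -20 -165 163 0.2 [-1.07  0.96  2.16  1.82  1.92 -1.3 ] [ 0.25 -0.29  0.13]
30 1 30 -20 -1
[... 2051 characters left out ...]
5 20 30 122 0.135 [-1.03  0.59  2.15  1.68  1.14  2.52] [ 0.26 -0.29  0.28]
30 1 -30 -10 -180 160 0.2 [-0.54  0.89  2.47  3.12  1.96 -1.58] [ 0.27 -0.07  0.18]
30 1 -30 0 150 139 0.165 [-0.5   0.8   2.47  3.16  1.71 -2.09] [ 0.27 -0.06  0.2 ]
30 1 -15 -10 -180 160 0.2 [-0.81  0.89  2.47  2.56  1.93 -1.69] [ 0.24 -0.14  0.18]
30 1 -15 20 -180 130 0.15 [-0.77  0.48  2.4   2.57  1.   -1.42] [ 0.26 -0.15  0.29]
30 1 0 -10 -180 160 0.2 [-1.    0.85  2.37  2.13  1.79 -1.64] [ 0.23 -0.21  0.18]
30 1 0 20 -180 130 0.15 [-0.94  0.5   2.31  2.07  1.04 -1.27] [ 0.25 -0.21  0.29]
30 1 15 -10 -180 160 0.2 [-1.09  0.83  2.21  1.81  1.72 -1.47] [ 0.24 -0.29  0.18]
real	0m12.466s
user	0m13.012s
sys	0m0.042s
```

```bash
cat >> fk.py <<'E'
def tool(q): x,r,_=fk(q,P); return x,r*Z90
def ta(al,ga,ro=0):
    a,g=np.radians(al),np.radians(ga); t=np.array([np.cos(g)*np.cos(a),np.cos(g)*np.sin(a),-np.sin(g)])
    return rot_t(t,np.array([-np.sin(a),np.cos(a),0]))*R.from_euler('z',np.radians(ro))
def chain(x,r,W,seed=None,nd=3):
    """prints rounded delta/dr per call; W list of (pos,rot)"""
    for p,w in W:
        d=np.round((p-x)/.4,nd); v=np.round((w*r.inv()).as_rotvec()/.5,nd); x=x+.4*d; r=R.from_rotvec(.5*v)*r
        n=int(np.ceil(max(np.linalg.norm(d)*.4/.0417,np.linalg.norm(v)*.5/.125)))
        if seed is not None:
            q=ik(x,r,seed); dq=None if q is None else np.abs(q-seed).max().round(2); seed=q if q is not None else seed
        else: q=dq=None
        print('d',d.tolist(),'dr',v.tolist(),'rows>=',n,'| tcp',x.round(3),'t',r.apply([0,0,1]).round(2),'q',None if q is None else q.round(2),dq)
    return x,r,seed
E
python3 - <<'E'
from fk import *
s=telemetry.observe(); q0=s['qpos']
G=np.array([.5865,.2235,.086]); r=ta(15,30); t=r.apply([0,0,1])
qg=ik(G+.019*t,r,np.array([.2,.75,2.2,3.1,1,1.5])); qp=ik(G+.019*t-.11*t,r,np.array([.2,.75,2.2,3.1,1,1.5]))
print('g',qg,'p',qp)
for N in(9,):
    W=[tool(q0+(qp-q0)*k/N) for k in range(1,N+1)]
    chain(s['tool_pos'],R.from_euler('xyz',s['tool_rot']),W,q0)
E
```

```text
g [0.22800313 0.68311456 2.222738   3.10124146 0.81161669 1.5816761 ] p [0.21596183 0.48124925 2.45325968 3.0882941  0.84036493 1.58344452]
d [-0.023, 0.257, -0.098] dr [0.666, 0.27, -0.038] rows>= 3 | tcp [0.314 0.191 0.307] t [ 0.26  0.3  -0.92] q [ 0.08 -0.25  2.    0.32  1.12  1.63] 0.35
d [-0.013, 0.223, -0.021] dr [0.637, 0.282, -0.161] rows>= 3 | tcp [0.309 0.28  0.299] t [ 0.17  0.56 -0.81] q [ 0.1  -0.16  2.06  0.67  1.08  1.63] 0.35
d [0.025, 0.169, 0.027] dr [0.586, 0.301, -0.276] rows>= 3 | tcp [0.319 0.348 0.31 ] t [ 0.15  0.76 -0.64] q [ 0.11 -0.07  2.11  1.01  1.05  1.62] 0.35
d [0.074, 0.101, 0.037] dr [0.519, 0.322, -0.376] rows>= 3 | tcp [0.349 0.388 0.324] t [ 0.21  0.86 -0.46] q [0.13 0.02 2.17 1.36 1.01 1.61] 0.35
d [0.116, 0.029, 0.011] dr [0.438, 0.343, -0.459] rows>= 3 | tcp [0.395 0.4   0.329] t [ 0.35  0.88 -0.31] q [0.15 0.12 2.23 1.7  0.98 1.61] 0.35
d [0.132, -0.042, -0.043] dr [0.35, 0.363, -0.525] rows>= 3 | tcp [0.448 0.383 0.312] t [ 0.53  0.82 -0.24] q [0.16 0.21 2.28 2.05 0.94 1.6 ] 0.35
d [0.113, -0.105, -0.106] dr [0.262, 0.377, -0.574] rows>= 3 | tcp [0.493 0.341 0.269] t [ 0.69  0.67 -0.26] q [0.18 0.3  2.34 2.4  0.91 1.59] 0.35
d [0.061, -0.156, -0.158] dr [0.173, 0.386, -0.608] rows>= 3 | tcp [0.517 0.279 0.206] t [ 0.81  0.47 -0.36] q [0.2  0.39 2.4  2.74 0.87 1.59] 0.35
d [-0.018, -0.189, -0.186] dr [0.089, 0.384, -0.63] rows>= 3 | tcp [0.51  0.203 0.132] t [ 0.84  0.22 -0.5 ] q [0.22 0.48 2.45 3.09 0.84 1.58] 0.35
```

Emit:
apply_moves(delta_pos=[[-0.023,0.257,-0.098],[-0.023,0.257,-0.098],[-0.023,0.257,-0.098],[-0.023,0.257,-0.098]], dr=[[0.666,0.27,-0.038],[0.666,0.27,-0.038],[0.666,0.27,-0.038],[0.666,0.27,-0.038]], jaw=[1,1,1,1])

```text
time: 1.77
tool_pos: [0.3136, 0.1912, 0.3045]
tool_rot: [-2.802, -0.22, -0.122]
contact_force: [-0.4, -0.2, -1.0]
opening: 0.0919
grip_force: 0.0
```

Emit:
apply_moves(delta_pos=[[-0.013,0.223,-0.021],[-0.013,0.223,-0.021],[-0.013,0.223,-0.021],[-0.013,0.223,-0.021]], dr=[[0.637,0.282,-0.161],[0.637,0.282,-0.161],[0.637,0.282,-0.161],[0.637,0.282,-0.161]], jaw=[1,1,1,1])

```text
time: 2.1
tool_pos: [0.3092, 0.2783, 0.297]
tool_rot: [-2.516, -0.026, -0.241]
contact_force: [0.1, -0.1, -0.6]
opening: 0.0919
grip_force: 0.0
```

Emit:
apply_moves(delta_pos=[[0.025,0.169,0.027],[0.025,0.169,0.027],[0.025,0.169,0.027],[0.025,0.169,0.027]], dr=[[0.586,0.301,-0.276],[0.586,0.301,-0.276],[0.586,0.301,-0.276],[0.586,0.301,-0.276]], jaw=[1,1,1,1])

```text
time: 2.43
tool_pos: [0.3194, 0.345, 0.3075]
tool_rot: [-2.284, 0.204, -0.363]
contact_force: [0.2, -0.2, -0.6]
opening: 0.0916
grip_force: 0.0
```

```bash
python3 log.py
```

```text
{'time': 2.433, 'qpos': [0.103, -0.064, 2.115, 1.007, 1.056, 1.615], 'tool_pos': [0.319, 0.345, 0.307], 'tool_rot': [-2.284, 0.204, -0.363], 'contact_force': [0.22, -0.204, -0.6], 'opening': 0.092, 'grip_force': 0.0}
```

Tracking the plan as predicted; continuing.

Emit:
apply_moves(delta_pos=[[0.074,0.101,0.037],[0.074,0.101,0.037],[0.074,0.101,0.037],[0.074,0.101,0.037]], dr=[[0.519,0.322,-0.376],[0.519,0.322,-0.376],[0.519,0.322,-0.376],[0.519,0.322,-0.376]], jaw=[1,1,1,1])

```text
time: 2.77
tool_pos: [0.3484, 0.3858, 0.3222]
tool_rot: [-2.107, 0.458, -0.494]
contact_force: [-1.1, 0.0, 0.9]
opening: 0.0922
grip_force: 0.0
```

Emit:
apply_moves(delta_pos=[[0.116,0.029,0.011],[0.116,0.029,0.011],[0.116,0.029,0.011],[0.116,0.029,0.011]], dr=[[0.438,0.343,-0.459],[0.438,0.343,-0.459],[0.438,0.343,-0.459],[0.438,0.343,-0.459]], jaw=[1,1,1,1])

```text
time: 3.1
tool_pos: [0.3944, 0.3982, 0.3271]
tool_rot: [-2.0, 0.719, -0.665]
contact_force: [-0.0, 0.4, -0.8]
opening: 0.0921
grip_force: 0.0
```

Emit:
apply_moves(delta_pos=[[0.132,-0.042,-0.043],[0.132,-0.042,-0.043],[0.132,-0.042,-0.043],[0.132,-0.042,-0.043]], dr=[[0.35,0.363,-0.525],[0.35,0.363,-0.525],[0.35,0.363,-0.525],[0.35,0.363,-0.525]], jaw=[1,1,1,1])

```text
time: 3.43
tool_pos: [0.4474, 0.3823, 0.311]
tool_rot: [-2.01, 0.969, -0.935]
contact_force: [-0.8, 0.6, -0.1]
opening: 0.0916
grip_force: 0.0
```

Emit:
apply_moves(delta_pos=[[0.113,-0.105,-0.106],[0.113,-0.105,-0.106],[0.113,-0.105,-0.106],[0.113,-0.105,-0.106]], dr=[[0.262,0.377,-0.574],[0.262,0.377,-0.574],[0.262,0.377,-0.574],[0.262,0.377,-0.574]], jaw=[1,1,1,1])

```text
time: 3.77
tool_pos: [0.4934, 0.3409, 0.2694]
tool_rot: [-2.268, 1.161, -1.45]
contact_force: [-0.7, 1.3, 1.0]
opening: 0.092
grip_force: 0.0
```

Emit:
apply_moves(delta_pos=[[0.061,-0.156,-0.158],[0.061,-0.156,-0.158],[0.061,-0.156,-0.158],[0.061,-0.156,-0.158]], dr=[[0.173,0.386,-0.608],[0.173,0.386,-0.608],[0.173,0.386,-0.608],[0.173,0.386,-0.608]], jaw=[1,1,1,1])

```text
time: 4.1
tool_pos: [0.5187, 0.2786, 0.2067]
tool_rot: [-2.813, 1.191, -2.26]
contact_force: [-0.8, 0.7, 0.5]
opening: 0.0915
grip_force: 0.0
```

Emit:
apply_moves(delta_pos=[[-0.018,-0.189,-0.186],[-0.018,-0.189,-0.186],[-0.018,-0.189,-0.186],[-0.018,-0.189,-0.186]], dr=[[0.089,0.384,-0.63],[0.089,0.384,-0.63],[0.089,0.384,-0.63],[0.089,0.384,-0.63]], jaw=[1,1,1,1])

```text
time: 4.43
tool_pos: [0.512, 0.2032, 0.1324]
tool_rot: [-3.139, 1.054, -2.869]
contact_force: [-0.4, 1.0, -0.5]
opening: 0.0919
grip_force: 0.0
```

```bash
python3 log.py; python3 - <<'E'
from fk import *
s=telemetry.observe(); G=np.array([.5865,.2235,.086]); r=ta(15,30); t=r.apply([0,0,1])
chain(s['tool_pos'],R.from_euler('xyz',s['tool_rot']),[(G+.019*t-.045*t,r),(G+.019*t,r)],s['qpos'])
a=snap('side','s1.png');b=snap('top','t1.png')
c=np.hstack([cv2.resize(a[200:310,260:370],(400,400)),cv2.resize(b[150:240,210:300],(400,400))])
cv2.imwrite('pics/p1.png',c[:,:,::-1])
E
```

```text
{'time': 4.433, 'qpos': [0.208, 0.485, 2.454, 3.071, 0.852, 1.585], 'tool_pos': [0.512, 0.203, 0.132], 'tool_rot': [-3.139, 1.054, -2.869], 'contact_force': [-0.437, 1.042, -0.549], 'opening': 0.092, 'grip_force': 0.0}
d [0.132, 0.036, -0.084] dr [-0.001, 0.014, -0.016] rows>= 2 | tcp [0.565 0.218 0.099] t [ 0.84  0.22 -0.5 ] q [0.22 0.61 2.32 3.1  0.83 1.58] 0.13
d [0.094, 0.025, -0.056] dr [0.0, 0.0, 0.0] rows>= 2 | tcp [0.602 0.228 0.076] t [ 0.84  0.22 -0.5 ] q [0.23 0.68 2.22 3.1  0.81 1.58] 0.1
```

View pics/p1.png

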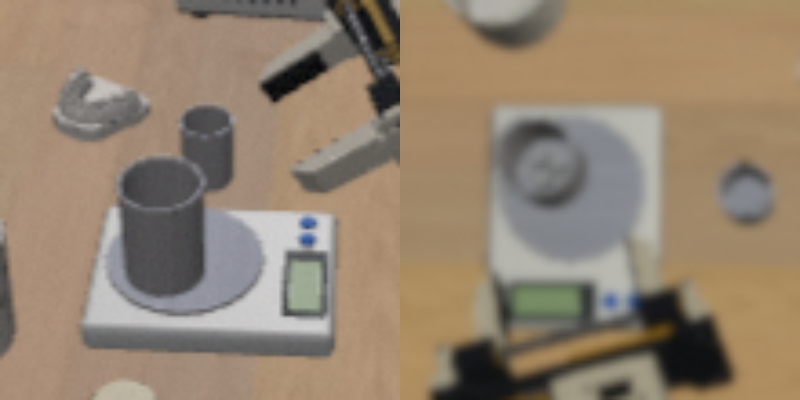

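The open fingers straddle the line to the cup: tips at (495,290) and (645,250), cup at about (545,165). Advancing and gripping.

Emit:
apply_moves(delta_pos=[[0.066,0.018,-0.042],[0.132,0.036,-0.084],[0.16,0.044,-0.1],[0.19,0.051,-0.12],[0.226,0.061,-0.14],[0.226,0.061,-0.14],[0.226,0.061,-0.14]], dr=[[0,0.014,-0.016],[0,0.014,-0.016],[0,0.014,-0.016],[0,0.014,-0.016],[0,0.014,-0.016],[0,0.014,-0.016],[0,0.014,-0.016]], jaw=[1,1,1,1,1,1,1])

```text
time: 5.12
tool_pos: [0.6025, 0.2271, 0.0771]
tool_rot: [3.141, 1.049, -2.881]
contact_force: [-0.8, -0.8, -0.6]
opening: 0.0914
grip_force: 0.0
```

Emit:
apply_moves(delta_pos=[[0,0,0],[0,0,0],[0,0,0],[0,0,0],[0,0,0],[0,0,0],[0,0,0],[0,0,0]], dr=[[0,0,0],[0,0,0],[0,0,0],[0,0,0],[0,0,0],[0,0,0],[0,0,0],[0,0,0]], jaw=[0.5,0.5,0.4,0.4,0.4,0.4,0.4,0.4], force=25)

```text
time: 5.78
tool_pos: [0.6015, 0.2262, 0.0756]
tool_rot: [3.138, 1.045, -2.888]
contact_force: [-1.5, 0.6, 2.9]
opening: 0.0545
grip_force: 25.0
```

```bash
python3 log.py
```

```text
{'time': 5.783, 'qpos': [0.228, 0.684, 2.225, 3.107, 0.813, 1.582], 'tool_pos': [0.602, 0.226, 0.076], 'tool_rot': [3.138, 1.045, -2.888], 'contact_force': [-1.507, 0.569, 2.852], 'opening': 0.055, 'grip_force': 24.983}
```

```bash
cat > pour.py <<'E'
from fk import *
src=open('s2.py').read(); exec(src[src.index('C=np'):src.index('res=[]')])
uc=ta(0,30).inv().apply([0,0,1])
cupp=np.array([[.031*np.cos(a),.031*np.sin(a),h] for a in np.linspace(0,6.28,16) for h in(-.05,-.02,.01,.026)])
def wp(al,ga,ro,zl,off):
    """zl: height of lowest rim point, off: rim centre upstream of the crucible axis"""
    r=ta(al,ga,ro); u=r.apply(uc); t=r.apply([0,0,1]); tau=np.arccos(u[2]); hd=u[:2]/np.linalg.norm(u[:2]) if tau>.05 else np.zeros(2)
    rc=np.r_[C-off*hd,zl+.03*np.sin(tau)]; G=rc-.026*u; tcp=G+.019*t
    y=np.cross(u,[0,0,1.]) if tau>.05 else np.array([0,1.,0]); rcup=rot_t(u,y)
    b=bad(r.apply(pts)+tcp); bc=bad(rcup.apply(cupp)+G)
    return tcp,r,np.degrees(tau),u,b,bc
E
python3 - <<'E'
from pour import *
for al in(-15,0,15):
  for ga,ro in((30,-75),(20,-90),(20,-105),(15,-120),(10,-120),(10,-135),(10,-150),(10,-165),(10,-180)):
    for off in(.018,0):
      for zl in(.13,.14,.15,.16,.17,.18,.2):
        w=wp(al,ga,ro,zl,off)
        if not(w[4] or w[5]): break
      print(al,ga,ro,off,'zl',zl,'tau',round(w[2]),'u',w[3].round(2),w[4],w[5])
E
```

```text
-15 30 -75 0.018 zl 0.2 tau 64 u [-0.09  0.89  0.44] True False
-15 30 -75 0 zl 0.2 tau 64 u [-0.09  0.89  0.44] True False
-15 20 -90 0.018 zl 0.2 tau 80 u [-0.23  0.96  0.17] True False
-15 20 -90 0 zl 0.2 tau 80 u [-0.23  0.96  0.17] True False
-15 20 -105 0.018 zl 0.2 tau 92 u [-0.31  0.95 -0.04] True True
-15 20 -105 0 zl 0.2 tau 92 u [-0.31  0.95 -0.04] True True
-15 15 -120 0.018 zl 0.2 tau 107 u [-0.38  0.88 -0.29] True True
-15 15 -120 0 zl 0.2 tau 107 u [-0.38  0.88 -0.29] True True
-15 10 -120 0.018 zl 0.2 tau 110 u [-0.35  0.87 -0.34] True True
-15 10 -120 0 zl 0.2 tau 110 u [-0.35  0.87 -0.34] True True
-15 10 -135 0.018 zl 0.2 tau 121 u [-0.42  0.75 -0.52] True True
-15 10 -135 0 zl 0.2 tau 121 u [-0.42  0.75 -0.52] True True
-15 10 -150 0.018 zl 0.2 tau 131 u [-0.49  0.58 -0.65] True True
-15 10 -150 0 zl 0.2 tau 131 u [-0.49  0.58 -0.65] True True
-15 10 -165 0.018 zl 0.2 tau 137 u [-0.56  0.38 -0.74] True True
-15 10 -165 0 zl 0.2 tau 137 u [-0.56  0.38 -0.74] False True
-15 10 -180 0.018 zl 0.2 tau 140 u [-0.62  0.17 -0.77] True True
-15 10 -180 0 zl 0.2 tau 140 u [
[... 1531 characters left out ...]
 -0.29] True True
15 15 -120 0 zl 0.2 tau 107 u [-0.77  0.57 -0.29] True True
15 10 -120 0.018 zl 0.2 tau 110 u [-0.74  0.58 -0.34] True True
15 10 -120 0 zl 0.2 tau 110 u [-0.74  0.58 -0.34] False True
15 10 -135 0.018 zl 0.2 tau 121 u [-0.74  0.44 -0.52] True True
15 10 -135 0 zl 0.2 tau 121 u [-0.74  0.44 -0.52] False True
15 10 -150 0.018 zl 0.2 tau 131 u [-0.71  0.26 -0.65] True True
15 10 -150 0 zl 0.2 tau 131 u [-0.71  0.26 -0.65] False True
15 10 -165 0.018 zl 0.2 tau 137 u [-0.67  0.05 -0.74] True True
15 10 -165 0 zl 0.2 tau 137 u [-0.67  0.05 -0.74] True True
15 10 -180 0.018 zl 0.2 tau 140 u [-0.62 -0.17 -0.77] True True
15 10 -180 0 zl 0.2 tau 140 u [-0.62 -0.17 -0.77] True True
```

```bash
cat > s3.py <<'E'
from pour import *
import pour,sys
def run(d):
    pour.uc=ta(0,d).inv().apply([0,0,1]); res=[]
    for al in range(-90,91,15):
      for ga in range(-30,31,10):
        for ro in range(-180,180,15):
          u=ta(al,ga,ro).apply(pour.uc)
          if u[2]>-.55: continue
          for zl in(.13,.145,.16,.175):
            w=wp(al,ga,ro,zl,0.0)
            if w[4] or w[5]: continue
            for q in iks(w[0],w[1],[[-.6,.6,1.9,2,1,s] for s in(-1.5,1.5)]):
              res.append((d,al,ga,ro,round(w[2]),zl,w[3].round(2),q.round(2),fk(q,P)[2][2].round(2)))
            break
    print(d,len(res))
    for x in sorted(res,key=lambda x:x[5]*400-x[4])[:14]: print(*x)
for d in(10,20,30): run(d)
E
python3 s3.py
```

```text
pour.py:7: RuntimeWarning: invalid value encountered in arccos
  r=ta(al,ga,ro); u=r.apply(uc); t=r.apply([0,0,1]); tau=np.arccos(u[2]); hd=u[:2]/np.linalg.norm(u[:2]) if tau>.05 else np.zeros(2)
Traceback (most recent call last):
  File "s3.py", line 18, in <module>
    for d in(10,20,30): run(d)
                        ~~~^^^
  File "s3.py", line 13, in run
    for q in iks(w[0],w[1],[[-.6,.6,1.9,2,1,s] for s in(-1.5,1.5)]):
             ~~~^^^^^^^^^^^^^^^^^^^^^^^^^^^^^^^^^^^^^^^^^^^^^^^^^^^
  File "fk.py", line 25, in iks
    q=ik(pos,rot,np.array(s,float))
  File "fk.py", line 19, in ik
    s=least_squares(f,np.clip(seed,LO+.02,HI-.02),bounds=(LO+.01,HI-.01),max_nfev=60)
ValueError: Residuals are not finite in the initial point.
```

```bash
sed -i 's/np.arccos(u\[2\])/np.arccos(np.clip(u[2],-1,1))/; s/tau>.05/.05<tau<3.1/g' pour.py; python3 s3.py
```

```text
10 8
10 30 0 -180 170 0.175 [-0.15 -0.09 -0.98] [-1.11  0.79  2.01  1.51  1.59 -1.23] [ 0.27 -0.36  0.21]
10 30 -10 -165 165 0.175 [-0.13  0.22 -0.97] [-1.11  0.91  1.98  1.56  1.75 -1.05] [ 0.27 -0.37  0.16]
10 -15 0 -165 162 0.175 [-0.1   0.29 -0.95] [-0.83  0.79  2.48  2.57  1.68 -1.38] [ 0.23 -0.14  0.21]
10 0 0 -150 149 0.175 [-0.17  0.49 -0.85] [-1.03  0.75  2.36  2.11  1.55 -1.02] [ 0.23 -0.23  0.21]
10 30 -20 -150 149 0.175 [-0.13  0.49 -0.86] [-1.08  1.01  1.94  1.61  1.92 -0.84] [ 0.28 -0.37  0.11]
10 -15 10 -150 144 0.175 [-0.18  0.56 -0.81] [-0.83  0.57  2.45  2.55  1.29 -0.98] [ 0.24 -0.15  0.27]
10 0 0 -135 134 0.175 [-0.17  0.7  -0.7 ] [-1.04  0.74  2.35  2.11  1.54 -0.74] [ 0.23 -0.23  0.21]
10 60 20 135 127 0.175 [ 0.4  -0.7  -0.59] [-1.    0.7   1.63  0.99  1.65 -1.65] [ 0.37 -0.44  0.32]
20 0
30 0
```

```bash
cat > s3.py <<'E'
from pour import *
import pour
pour.C0=C.copy()
def run(d,dx):
    pour.uc=ta(0,d).inv().apply([0,0,1]); res=[]
    for al in range(-30,41,10):
      for ga in(-10,0,10,20):
        for ro in range(-180,-120,10):
          u=ta(al,ga,ro).apply(pour.uc)
          if u[2]>-.55: continue
          for zl in(.13,.145,.155,.165,.175,.185,.195):
            r=ta(al,ga,ro); w=wp(al,ga,ro,zl,0.0); sh=np.array([dx,0,0])
            tau=np.radians(w[2]); Gc=w[0]-.019*r.apply([0,0,1])+sh; rcup=rot_t(u,np.cross(u,[0.01,0,1.]))
            if bad(r.apply(pts)+w[0]+sh) or bad(rcup.apply(cupp)+Gc): continue
            for q in iks(w[0]+sh,w[1],[[-.9,.7,2.2,2.1,1.4,-1]]):
              res.append((d,dx,al,ga,ro,round(w[2]),zl,w[3].round(2),q.round(2),fk(q,P)[2][2].round(2)))
            break
    print(d,dx,len(res))
    for x in sorted(res,key=lambda x:x[6]*600-x[5])[:7]: print(*x)
for d in(15,20):
  for dx in(0,-.01,-.018): run(d,dx)
G=np.array([.5865,.2235,.086])
for d in(15,20):
  for al in(0,10,20): 
    r=ta(al,d);q=ik(G+.019*r.apply([0,0,1]),r,np.array([.2,.75,2.2,3.1,1,1.5])); print(d,al,q, None if q is None else np.round(fk(q,P)[2][1:3],2))
E
python3 s3.py
```

```text
15 0 35
15 0 -30 -10 -180 175 0.195 [-0.08  0.04 -1.  ] [-0.53  0.92  2.47  3.14  1.99 -1.57] [ 0.27 -0.07  0.17]
15 0 -20 -10 -180 175 0.195 [-0.08  0.03 -1.  ] [-0.72  0.93  2.48  2.74  1.99 -1.68] [ 0.25 -0.11  0.17]
15 0 -10 -10 -180 175 0.195 [-0.09  0.02 -1.  ] [-0.88  0.91  2.44  2.4   1.91 -1.72] [ 0.23 -0.16  0.17]
15 0 0 -10 -180 175 0.195 [-0.09  0.   -1.  ] [-1.    0.88  2.37  2.12  1.8  -1.67] [ 0.23 -0.21  0.17]
15 0 10 -10 -180 175 0.195 [-0.09 -0.02 -1.  ] [-1.07  0.86  2.26  1.9   1.74 -1.56] [ 0.23 -0.26  0.17]
15 0 20 -10 -180 175 0.195 [-0.08 -0.03 -1.  ] [-1.1   0.86  2.14  1.72  1.73 -1.43] [ 0.25 -0.31  0.17]
15 0 20 -10 -170 169 0.185 [-0.14  0.13 -0.98] [-1.1   0.88  2.13  1.72  1.73 -1.26] [ 0.25 -0.32  0.16]
15 -0.01 78
15 -0.01 -30 0 -180 165 0.175 [-0.22  0.13 -0.97] [-0.55  0.8   2.51  3.12  1.74 -1.57] [ 0.26 -0.07  0.21]
15 -0.01 -20 0 -180 165 0.175 [-0.24  0.09 -0.97] [-0.75  0.81  2.52  2.74  1.74 -1.64] [ 0.24 -0.11  0.21]
15 -0.01 -10 0 -180 165 0.175 [-0.25  0.04 -0.97] [-0.91  0.79  2.48  2.4   1.67 -1.66] [ 0.22 -0.16  0.21]
15 -0.01 0 0 -180 1
[... 3446 characters left out ...]
.53  1.76 -1.34] [ 0.25 -0.36  0.16]
15 0 [0.43738811 0.88124323 2.20724815 3.58563897 1.26096739 1.54718837] [[0.32 0.23 0.54]
 [0.3  0.22 0.16]]
15 10 [0.29984197 0.88839861 2.2706551  3.26633841 1.3263217  1.5730454 ] [[0.35 0.19 0.54]
 [0.3  0.17 0.16]]
15 20 [0.14944186 0.89274321 2.29546989 2.94420866 1.35470224 1.56133461] [[0.38 0.13 0.54]
 [0.32 0.12 0.16]]
20 0 [0.4284313  0.81328504 2.19877935 3.59390314 1.10452194 1.5106857 ] [[0.3  0.22 0.57]
 [0.31 0.22 0.19]]
20 10 [0.29701933 0.81482569 2.25987278 3.26741061 1.15535071 1.56186984] [[0.33 0.18 0.57]
 [0.31 0.17 0.19]]
20 20 [0.15404557 0.81662894 2.28371887 2.94345396 1.1812797  1.57943387] [[0.35 0.13 0.57]
 [0.32 0.13 0.19]]
```

```bash
cat > s4.py <<'E'
from pour import *
import pour
def look(d,al,ga,ro,off,dx):
    pour.uc=ta(0,d).inv().apply([0,0,1])
    for zl in np.arange(.13,.25,.005):
        w=wp(al,ga,ro,zl,off); r=w[1]; sh=np.array([dx,0,0]); u=w[3]
        Gc=w[0]-.019*r.apply([0,0,1])+sh; rcup=rot_t(u,np.cross(u,[0.01,0,1.])); b,bc=bad(r.apply(pts)+w[0]+sh),bad(rcup.apply(cupp)+Gc)
        if not(b or bc): break
    return zl,w[0]+sh,r,round(w[2]),u,b,bc
if __name__=='__main__':
  for al in(-20,0,20):
   for ga in(0,10):
    for off,dx in((.012,-.008),(.0,-.008)):
      print(al,ga,off,[(ro,float(x[0].round(3)),x[3],x[4].round(1).tolist(),x[5],x[6]) for ro in(-80,-100,-115,-130,-150,-170) for x in [look(17,al,ga,ro,off,dx)]])
E
python3 s4.py
```

```text
-20 0 0.012 [(-80, 0.24, 80, [0.0, 1.0, 0.2], np.False_, np.False_), (-100, 0.235, 100, [0.0, 1.0, -0.2], np.False_, np.False_), (-115, 0.23, 114, [0.0, 0.9, -0.4], np.False_, np.False_), (-130, 0.19, 128, [-0.0, 0.8, -0.6], np.False_, np.False_), (-150, 0.175, 146, [-0.1, 0.5, -0.8], np.False_, np.False_), (-170, 0.245, 160, [-0.2, 0.3, -0.9], np.False_, np.True_)]
-20 0 0.0 [(-80, 0.24, 80, [0.0, 1.0, 0.2], np.False_, np.False_), (-100, 0.235, 100, [0.0, 1.0, -0.2], np.False_, np.False_), (-115, 0.23, 114, [0.0, 0.9, -0.4], np.False_, np.False_), (-130, 0.21, 128, [-0.0, 0.8, -0.6], np.False_, np.False_), (-150, 0.185, 146, [-0.1, 0.5, -0.8], np.False_, np.False_), (-170, 0.175, 160, [-0.2, 0.3, -0.9], np.False_, np.False_)]
-20 10 0.012 [(-80, 0.23, 78, [0.1, 1.0, 0.2], np.False_, np.False_), (-100, 0.225, 96, [0.0, 1.0, -0.1], np.False_, np.False_), (-115, 0.225, 110, [-0.0, 0.9, -0.3], np.False_, np.False_), (-130, 0.18, 124, [-0.1, 0.8, -0.6], np.False_, np.False_), (-150, 0.16, 140, [-0.2, 0.6, -0.8], np.False_, np.False_), (-170, 0.245, 151, [-0.4, 0.3, -0.9], np.False_, np.T
[... 2622 characters left out ...]
.6, 0.8, 0.2], np.False_, np.True_), (-100, 0.245, 96, [-0.6, 0.8, -0.1], np.True_, np.True_), (-115, 0.245, 110, [-0.6, 0.7, -0.3], np.False_, np.True_), (-130, 0.245, 124, [-0.6, 0.6, -0.6], np.False_, np.True_), (-150, 0.245, 140, [-0.6, 0.3, -0.8], np.True_, np.True_), (-170, 0.245, 151, [-0.5, 0.0, -0.9], np.False_, np.True_)]
20 10 0.0 [(-80, 0.245, 78, [-0.6, 0.8, 0.2], np.False_, np.True_), (-100, 0.245, 96, [-0.6, 0.8, -0.1], np.False_, np.True_), (-115, 0.245, 110, [-0.6, 0.7, -0.3], np.False_, np.True_), (-130, 0.245, 124, [-0.6, 0.6, -0.6], np.False_, np.True_), (-150, 0.245, 140, [-0.6, 0.3, -0.8], np.False_, np.True_), (-170, 0.245, 151, [-0.5, 0.0, -0.9], np.False_, np.True_)]
```

```bash
cat > s5.py <<'E'
from pour import *
import pour
res=[]; Z=np.arange(.13,.2,.01)
for d in(0,15,30,45,60,75):
  pour.uc=ta(0,d).inv().apply([0,0,1])
  for al in range(-180,180,20):
    for ga in range(-30,81,15):
      for ro in range(-180,180,15):
        u=ta(al,ga,ro).apply(pour.uc)
        if not -.72<u[2]<-.45: continue
        best=None
        for zl in Z:
          for dx in(0,-.012):
            w=wp(al,ga,ro,zl,.01); r=w[1]; sh=np.array([dx,0,0])
            if bad(r.apply(pts)+w[0]+sh): continue
            Gc=w[0]-.019*r.apply([0,0,1])+sh; rcup=rot_t(u,np.cross(u,[.01,0,1.]))
            if bad(rcup.apply(cupp)+Gc): continue
            best=(zl,dx,w); break
          if best: break
        if best: res.append((best[0],best[1],d,al,ga,ro,best[2]))
print(len(res)); res.sort(key=lambda x:x[0]); out=[]
for zl,dx,d,al,ga,ro,w in res:
    qs=iks(w[0]+[dx,0,0],w[1],[[-.6,.6,1.9,k,1.2,s] for k in(0,2) for s in(-1.5,1.5)])
    for q in qs[:1]: out.append(1); print(round(zl,3),dx,d,al,ga,ro,round(w[2]),w[3].round(2),q.round(2),fk(q,P)[2][2].round(2))
    if len(out)>40: break
E
time timeout 570 python3 s5.py
```

```text
82
0.15 0 0 0 15 -120 119 [-0.13  0.87 -0.48] [-1.03  0.59  2.29  2.03  1.18 -0.28] [ 0.24 -0.25  0.27]
0.15 -0.012 0 0 30 -135 128 [-0.35  0.71 -0.61] [-0.96  0.4   2.21  1.81  0.82 -0.18] [ 0.26 -0.24  0.34]
0.16 -0.012 0 -40 30 -135 128 [ 0.18  0.77 -0.61] [-0.5   0.32  2.31  3.48  0.55 -0.97] [ 0.3  -0.08  0.35]
0.16 -0.012 0 -20 30 -135 128 [-0.09  0.79 -0.61] [-0.77  0.32  2.32  2.47  0.61 -0.43] [ 0.27 -0.16  0.35]
0.16 0 0 0 15 -135 133 [-0.18  0.71 -0.68] [-1.02  0.55  2.29  2.03  1.16 -0.51] [ 0.24 -0.24  0.28]
0.16 -0.012 0 0 30 135 128 [-0.35 -0.71 -0.61] [-0.85  0.33  2.29  1.93  0.77 -1.79] [ 0.26 -0.19  0.35]
0.16 -0.012 0 20 0 -135 135 [-0.24  0.66 -0.71] [-1.15  0.79  2.1   1.64  1.55 -0.53] [ 0.24 -0.34  0.2 ]
0.16 -0.012 0 40 45 135 120 [ 0.07 -0.86 -0.5 ] [-0.91  0.4   1.86  0.9   1.13 -1.33] [ 0.34 -0.32  0.41]
0.17 0 0 -20 0 135 135 [-0.24 -0.66 -0.71] [-0.62  0.8   2.51  2.86  1.74 -2.4 ] [ 0.25 -0.09  0.21]
0.17 0 0 0 0 -135 135 [ 0.    0.71 -0.71] [-1.06  0.76  2.34  2.08  1.55 -0.74] [ 0.22 -0.24  0.21]
0.17 -0.012 0 0 0 -120 120 [ 0.    0.87 -0.5 ] [-1.1   
[... 2566 characters left out ...]
 0.22]
0.18 -0.012 15 80 15 135 126 [ 0.6  -0.54 -0.59] [-0.95  0.82  1.41  0.84  1.95 -1.7 ] [ 0.44 -0.48  0.3 ]
0.19 -0.012 0 -180 60 -180 120 [ 0.87 -0.   -0.5 ] [-0.45  0.64  1.19 -0.22  1.79 -2.01] [ 0.63 -0.21  0.49]
0.19 -0.012 0 -180 60 -165 119 [ 0.84 -0.26 -0.48] [-0.43  0.64  1.2  -0.22  1.79 -1.74] [ 0.63 -0.2   0.49]
0.19 -0.012 0 -180 60 165 119 [ 0.84  0.26 -0.48] [-0.46  0.65  1.17 -0.23  1.79 -2.29] [ 0.63 -0.22  0.49]
0.19 -0.012 0 -160 60 -180 120 [ 0.81  0.3  -0.5 ] [-0.39  0.6   1.25 -0.35  1.68 -2.28] [ 0.62 -0.17  0.49]
0.19 -0.012 0 -160 60 -165 119 [ 0.87  0.04 -0.48] [-0.38  0.6   1.27 -0.34  1.68 -2.01] [ 0.62 -0.16  0.49]
real	0m18.868s
user	0m19.314s
sys	0m0.081s
```

```bash
cat > s6.py <<'E'
from pour import *
HR=.018
cupq=np.array([[.031*np.cos(a),.031*np.sin(a),h] for a in np.linspace(0,6.28,16) for h in(HR-.076,-.03,0,HR)])
def W(d,al,ga,ro,zl,off,dx):
    uc=ta(0,d).inv().apply([0,0,1]); r=ta(al,ga,ro); u=r.apply(uc); t=r.apply([0,0,1]); tau=np.arccos(np.clip(u[2],-1,1))
    hd=u[:2]/max(np.linalg.norm(u[:2]),1e-6); rc=np.r_[C-off*hd+[dx,0],zl+.03*np.sin(tau)]; G=rc-HR*u
    b=bad(r.apply(pts)+G+.019*t) or bad(rot_t(u,np.cross(u,[.01,0,1.])).apply(cupq)+G)
    return G+.019*t,r,np.degrees(tau),u,b
def low(*a):
    for zl in np.arange(.13,.26,.005):
        w=W(*a[:4],zl,*a[4:])
        if not w[4]: return zl,w
    return .3,w
if __name__=='__main__':
  for d in(8,12):
    res=[]
    for al in range(-30,31,10):
      for ga in(0,5,10,15,20,25,30):
        for dx in(0,-.006,-.012):
         L=[low(d,al,ga,ro,.01,dx)[0] for ro in(-105,-115,-125,-135)]
         res.append((sum(L),al,ga,dx,np.round(L,3).tolist(),[round(W(d,al,ga,ro,.2,0,0)[2]) for ro in(-105,-115,-125,-135)]))
    for x in sorted(res)[:6]: print(d,*x)
E
python3 s6.py
python3 - <<'E'
from fk import *
for G in([.5865,.2235,.092],):
  for d in(8,12):
    for al in(5,15,25):
      r=ta(al,d);q=ik(np.array(G)+.019*r.apply([0,0,1]),r,np.array([.2,.75,2.2,3.1,1,1.5])); print(d,al,q, None if q is None else np.round(fk(q,P)[2][1:3],3))
E
```

```text
8 0.6850000000000002 -10 30 -0.012 [0.18, 0.18, 0.165, 0.16] [99, 107, 115, 122]
8 0.7000000000000002 -20 30 -0.012 [0.18, 0.18, 0.18, 0.16] [99, 107, 115, 122]
8 0.7100000000000002 -10 25 -0.012 [0.185, 0.185, 0.17, 0.17] [100, 109, 117, 125]
8 0.7150000000000002 -30 30 -0.012 [0.18, 0.18, 0.18, 0.175] [99, 107, 115, 122]
8 0.7250000000000002 0 15 -0.012 [0.22, 0.18, 0.16, 0.165] [102, 112, 121, 130]
8 0.7450000000000002 0 10 -0.012 [0.225, 0.185, 0.165, 0.17] [103, 113, 122, 132]
12 0.7000000000000002 -20 30 -0.012 [0.18, 0.18, 0.18, 0.16] [97, 105, 112, 120]
12 0.7150000000000002 -30 30 -0.012 [0.18, 0.18, 0.18, 0.175] [97, 105, 112, 120]
12 0.7450000000000002 -10 30 -0.012 [0.18, 0.18, 0.165, 0.22] [97, 105, 112, 120]
12 0.7550000000000002 -20 25 -0.012 [0.21, 0.19, 0.185, 0.17] [98, 107, 115, 123]
12 0.7600000000000002 0 5 -0.006 [0.23, 0.19, 0.17, 0.17] [104, 113, 123, 132]
12 0.7650000000000002 0 10 -0.012 [0.225, 0.185, 0.185, 0.17] [102, 112, 121, 130]
8 5 [0.37731842 0.97048599 2.2436962  3.42946716 1.50075247 1.59159134] [[0.36  0.225 0.509]
 [0.291 0.198 0.134]]
8 15 [0.22413437 0.9821615  2.28982115 3.10429274 1.56146866 1.56590002] [[0.393 0.168 0.504]
 [0.3   0.147 0.134]]
8 25 [0.06828702 0.98328242 2.2935989  2.77726381 1.55751384 1.5222455 ] [[0.415 0.105 0.503]
 [0.318 0.098 0.134]]
12 5 [0.37433192 0.91166762 2.2474092  3.42765087 1.37812804 1.57583987] [[0.345 0.217 0.533]
 [0.295 0.198 0.154]]
12 15 [0.22454905 0.92024107 2.29314144 3.10480835 1.43309753 1.56809952] [[0.376 0.164 0.529]
 [0.304 0.148 0.154]]
12 25 [0.07226846 0.92109027 2.29688685 2.78227431 1.43280374 1.54335998] [[0.396 0.105 0.529]
 [0.321 0.1   0.154]]
```

The 30° dip makes the cup tip towards the gripper and the cover. I'll open, flatten the grasp to a 12° dip about the same point (slightly higher on the cup), and grip again.

```bash
python3 - <<'E'
from fk import *
s=telemetry.observe(); G=np.array([.5865,.2235,.092]); r=ta(15,12); t=r.apply([0,0,1])
r2=ta(15,21); 
chain(s['tool_pos'],R.from_euler('xyz',s['tool_rot']),[(G+[0,0,-.003]+.019*r2.apply([0,0,1]),r2),(G+.019*t,r)],s['qpos'])
E
```

```text
d [0.005, 0.005, 0.016] dr [0.078, -0.309, 0.011] rows>= 2 | tcp [0.604 0.228 0.082] t [ 0.9   0.24 -0.36] q [0.23 0.79 2.27 3.11 1.13 1.57] 0.32
d [0.002, 0.0, 0.015] dr [0.082, -0.303, 0.0] rows>= 2 | tcp [0.604 0.228 0.088] t [ 0.94  0.25 -0.21] q [0.22 0.92 2.29 3.1  1.43 1.57] 0.3
```

Emit:
apply_moves(delta_pos=[[0,0,0],[0,0,0],[0,0,0],[0,0,0],[0,0,0],[0,0,0]], dr=[[0,0,0],[0,0,0],[0,0,0],[0,0,0],[0,0,0],[0,0,0]], jaw=[1,1,1,1,1,1])

```text
time: 6.28
tool_pos: [0.6016, 0.2258, 0.0751]
tool_rot: [3.138, 1.044, -2.889]
contact_force: [0.9, 1.2, 0.2]
opening: 0.0893
grip_force: 0.0
```

Emit:
apply_moves(delta_pos=[[0.001,0.001,0.005],[0.003,0.003,0.01],[0.005,0.005,0.016],[0.005,0.005,0.02],[0.006,0.005,0.025],[0.007,0.005,0.031],[0.007,0.005,0.031],[0.007,0.005,0.031]], dr=[[0.03,-0.1,0],[0.05,-0.2,0.005],[0.078,-0.309,0.011],[0.1,-0.4,0.011],[0.13,-0.5,0.011],[0.16,-0.612,0.011],[0.16,-0.612,0.011],[0.16,-0.612,0.011]], jaw=[1,1,1,1,1,1,1,1])

```text
time: 6.95
tool_pos: [0.6041, 0.2278, 0.0861]
tool_rot: [3.137, 1.357, -2.885]
contact_force: [0.6, -0.3, -0.2]
opening: 0.0918
grip_force: 0.0
```

Emit:
apply_moves(delta_pos=[[0,0,0],[0,0,0],[0,0,0],[0,0,0],[0,0,0],[0,0,0],[0,0,0],[0,0,0]], dr=[[0,0,0],[0,0,0],[0,0,0],[0,0,0],[0,0,0],[0,0,0],[0,0,0],[0,0,0]], jaw=[0.4,0.4,0.4,0.4,0.4,0.4,0.4,0.4], force=40)

```text
time: 7.62
tool_pos: [0.6045, 0.2278, 0.088]
tool_rot: [3.137, 1.361, -2.885]
contact_force: [-0.5, -1.1, 1.8]
opening: 0.0547
grip_force: 40.0
```

```bash
python3 log.py; cat > plan.py <<'E'
from s6 import *
s=telemetry.observe(); x=s['tool_pos']; r=R.from_euler('xyz',s['tool_rot']); tt=lambda r:r.apply([0,0,1])
G0=x-.019*tt(r); D=12; print('G0',G0, 'dip',np.degrees(np.arcsin(-tt(r)[2])))
pre=W(D,-20,30,-60,.26,.01,-.012); print('pre u',pre[3],pre[2])
wps=[(G0+[0,0,.16]+.019*tt(r),r)]
for f,al,g,ro in((.3,5,12,0),(.65,-8,12,0)):
    G=G0+f*(pre[0]-.019*tt(pre[1])-G0); G[2]=.28; q=ta(al,g,ro); wps.append((G+.019*tt(q),q))
for ro,g in((-20,20),(-40,30),(-60,30)):
    w=W(D,-20,g,ro,.26,.01,-.012); wps.append((w[0],w[1])); print(ro,g,w[2],w[3],w[4])
w=W(D,-20,30,-80,.24,.01,-.012); wps.append(w[:2]); print(w[2:])
w=W(D,-20,30,-90,.185,.01,-.012); wps.append(w[:2]); print(w[2:])
if __name__=='__main__': chain(x,r,wps,s['qpos'])
E
python3 plan.py
```

```text
{'time': 7.617, 'qpos': [0.223, 0.92, 2.294, 3.104, 1.434, 1.569], 'tool_pos': [0.604, 0.228, 0.088], 'tool_rot': [3.137, 1.361, -2.885], 'contact_force': [-0.464, -1.096, 1.799], 'opening': 0.055, 'grip_force': 39.953}
G0 [0.58654329 0.22301199 0.09195532] dip 11.999274887742015
pre u [0.35031696 0.77396076 0.52750618] 58.16288814578906
-20 20 20.798325577985217 [0.2262426  0.27367104 0.93483605] False
-40 30 41.1601715298454 [0.39790206 0.52426786 0.75287261] False
-60 30 58.16288814578906 [0.35031696 0.77396076 0.52750618] False
(np.float64(75.46014823528381), array([0.24007069, 0.93773039, 0.25105333]), np.False_)
(np.float64(84.03298830913975), array([0.16534813, 0.98074114, 0.10395585]), np.True_)
d [0.0, 0.0, 0.4] dr [0.0, 0.0, 0.0] rows>= 4 | tcp [0.604 0.228 0.248] t [ 0.94  0.25 -0.21] q [0.22 0.44 2.28 3.1  0.94 1.59] 0.49
d [-0.065, -0.353, 0.07] dr [-0.002, -0.0, -0.348] rows>= 4 | tcp [0.578 0.087 0.276] t [ 0.97  0.09 -0.21] q [-0.06  0.3   2.41  2.96  0.94  1.65] 0.29
d [-0.077, -0.413, 0.0] dr [0.0, -0.0, -0.454] rows>= 5 | tcp [ 0.548 -0.079  0.276] t [ 0.97 -0.14 -0.21] q [-0.47  0.26  2.5   2.76  1.    1.71] 0.4
d [-0.081, -0.385, -0.072] dr [-0.585, 0.43, -0.221] rows>= 4 | tcp [ 0.515 -0.233  0.247] t [ 0.88 -0.32 -0.34] q [-0.8   0.24  2.42  2.54  0.8   1.5 ] 0.33
d [-0.01, -0.011, 0.024] dr [-0.477, 0.542, 0.295] rows>= 4 | tcp [ 0.511 -0.237  0.257] t [ 0.81 -0.3  -0.5 ] q [-0.78  0.11  2.28  2.15  0.45  1.59] 0.39
d [0.007, -0.014, 0.024] dr [-0.568, 0.207, 0.349] rows>= 3 | tcp [ 0.514 -0.243  0.266] t [ 0.81 -0.3  -0.5 ] q [-0.79  0.1   2.26  2.07  0.43  1.32] 0.26
d [0.009, -0.009, -0.028] dr [-0.568, 0.206, 0.349] rows>= 3 | tcp [ 0.518 -0.246  0.255] t [ 0.81 -0.3  -0.5 ] q [-0.79  0.13  2.26  2.14  0.45  0.89] 0.43
d [0.005, -0.002, -0.129] dr [-0.284, 0.104, 0.175] rows>= 2 | tcp [ 0.52  -0.247  0.204] t [ 0.81 -0.3  -0.5 ] q [-0.79  0.27  2.32  2.41  0.58  0.41] 0.48
```

Emit:
apply_moves(delta_pos=[[0,0,0.02],[0,0,0.06],[0,0,0.12],[0,0,0.19],[0,0,0.26],[0,0,0.33],[0,0,0.38],[0,0,0.4]], dr=[[0,0,0],[0,0,0],[0,0,0],[0,0,0],[0,0,0],[0,0,0],[0,0,0],[0,0,0]], jaw=[0.4,0.4,0.4,0.4,0.4,0.4,0.4,0.4])

```text
time: 8.28
tool_pos: [0.6039, 0.228, 0.2513]
tool_rot: [3.138, 1.364, -2.883]
contact_force: [-0.2, -0.2, -2.5]
opening: 0.0546
grip_force: 40.0
```

Emit:
apply_moves(delta_pos=[[-0.01,-0.05,0.07],[-0.02,-0.1,0.07],[-0.03,-0.15,0.07],[-0.04,-0.2,0.07],[-0.05,-0.25,0.07],[-0.055,-0.3,0.07],[-0.065,-0.353,0.07],[-0.065,-0.353,0.07]], dr=[[0,0,-0.05],[0,0,-0.1],[0,0,-0.15],[0,0,-0.2],[0,0,-0.25],[0,0,-0.3],[0,0,-0.348],[0,0,-0.348]], jaw=[0.4,0.4,0.4,0.4,0.4,0.4,0.4,0.4])

```text
time: 8.95
tool_pos: [0.577, 0.0844, 0.2746]
tool_rot: [3.136, 1.357, -3.064]
contact_force: [-0.3, 0.4, -2.0]
opening: 0.0548
grip_force: 40.0
```

```bash
python3 log.py; python3 - <<'E'
from h import *
a=snap('side','s2.png');b=snap('top','t2.png')
c=np.hstack([cv2.resize(a[130:290,250:410],(400,400)),cv2.resize(b[140:260,220:340],(400,400))])
cv2.imwrite('pics/p2.png',c[:,:,::-1])
E
```

```text
{'time': 8.95, 'qpos': [-0.068, 0.297, 2.419, 2.957, 0.937, 1.65], 'tool_pos': [0.577, 0.084, 0.275], 'tool_rot': [3.136, 1.357, -3.064], 'contact_force': [-0.275, 0.393, -2.033], 'opening': 0.055, 'grip_force': 39.985}
```

View pics/p2.png

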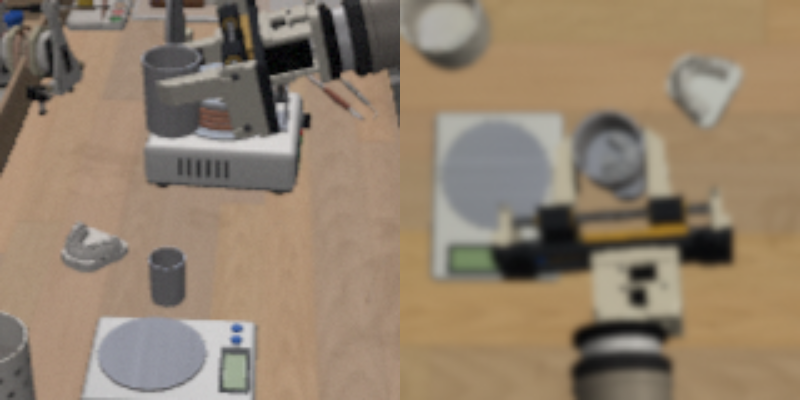

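The cup is held upright with the ingots inside. Carrying it over to the crucible and starting the tilt.

Emit:
apply_moves(delta_pos=[[-0.01,-0.06,0],[-0.02,-0.12,0],[-0.035,-0.18,0],[-0.045,-0.24,0],[-0.055,-0.3,0],[-0.066,-0.36,0],[-0.077,-0.413,0],[-0.077,-0.413,0]], dr=[[0,0,-0.06],[0,0,-0.12],[0,0,-0.2],[0,0,-0.26],[0,0,-0.33],[0,0,-0.4],[0,0,-0.454],[0,0,-0.454]], jaw=[0.4,0.4,0.4,0.4,0.4,0.4,0.4,0.4])

```text
time: 9.72
tool_pos: [0.5474, -0.0804, 0.2756]
tool_rot: [3.138, 1.36, 2.995]
contact_force: [0.1, -0.2, -3.3]
opening: 0.0545
grip_force: 40.0
```

Emit:
apply_moves(delta_pos=[[-0.01,-0.06,-0.01],[-0.02,-0.12,-0.02],[-0.035,-0.18,-0.03],[-0.045,-0.24,-0.04],[-0.06,-0.3,-0.055],[-0.07,-0.35,-0.065],[-0.081,-0.385,-0.072],[-0.081,-0.385,-0.072]], dr=[[-0.08,0.06,-0.03],[-0.16,0.12,-0.06],[-0.26,0.19,-0.1],[-0.35,0.26,-0.13],[-0.45,0.33,-0.17],[-0.53,0.39,-0.2],[-0.585,0.43,-0.221],[-0.585,0.43,-0.221]], jaw=[0.4,0.4,0.4,0.4,0.4,0.4,0.4,0.4])

```text
time: 10.38
tool_pos: [0.5154, -0.2335, 0.2469]
tool_rot: [-2.387, 1.081, -2.675]
contact_force: [0.4, -0.3, -3.0]
opening: 0.0547
grip_force: 40.0
```

Emit:
apply_moves(delta_pos=[[-0.002,-0.002,0.004],[-0.004,-0.004,0.009],[-0.006,-0.006,0.014],[-0.008,-0.008,0.019],[-0.01,-0.011,0.024],[-0.01,-0.011,0.024]], dr=[[-0.09,0.11,0.06],[-0.19,0.21,0.12],[-0.29,0.32,0.18],[-0.38,0.43,0.24],[-0.477,0.542,0.295],[-0.477,0.542,0.295]], jaw=[0.4,0.4,0.4,0.4,0.4,0.4])

```text
time: 10.88
tool_pos: [0.5124, -0.2358, 0.2585]
tool_rot: [-2.299, 0.724, -2.451]
contact_force: [0.6, -0.4, -1.9]
opening: 0.0545
grip_force: 40.0
```

Emit:
apply_moves(delta_pos=[[0.001,-0.003,0.005],[0.003,-0.006,0.01],[0.005,-0.01,0.017],[0.007,-0.014,0.024],[0.007,-0.014,0.024]], dr=[[-0.14,0.05,0.087],[-0.28,0.1,0.175],[-0.42,0.155,0.262],[-0.568,0.207,0.349],[-0.568,0.207,0.349]], jaw=[0.4,0.4,0.4,0.4,0.4])

```text
time: 11.3
tool_pos: [0.5145, -0.2412, 0.266]
tool_rot: [-2.159, 0.448, -2.199]
contact_force: [-0.1, 0.1, -2.2]
opening: 0.0544
grip_force: 40.0
```

```bash
python3 log.py; cat > plan2.py <<'E'
from s6 import *
s=telemetry.observe(); x=s['tool_pos']; r=R.from_euler('xyz',s['tool_rot']); wps=[]
for ro,zl,off in((-75,.235,.01),(-88,.21,.01),(-98,.185,.01),(-106,.18,.01),(-114,.178,.01),(-122,.172,.01),(-130,.165,.01),(-138,.165,.008),(-150,.165,.005),(-165,.17,0)):
    w=W(12,-20,30,ro,zl,off,-.012); wps.append(w[:2]); print(ro,round(w[2]),w[3].round(2),w[4],low(12,-20,30,ro,off,-.012)[0].round(3))
chain(x,r,wps,s['qpos'])
E
python3 plan2.py
```

```text
{'time': 11.3, 'qpos': [-0.786, 0.099, 2.259, 2.072, 0.434, 1.321], 'tool_pos': [0.514, -0.241, 0.266], 'tool_rot': [-2.159, 0.448, -2.199], 'contact_force': [-0.084, 0.071, -2.242], 'opening': 0.054, 'grip_force': 39.968}
-75 71 [0.27 0.91 0.32] False 0.2
-88 82 [0.18 0.97 0.13] False 0.2
-98 91 [ 0.1   1.   -0.01] False 0.18
-106 97 [ 0.03  0.99 -0.13] False 0.18
-114 104 [-0.05  0.97 -0.24] True 0.18
-122 110 [-0.13  0.93 -0.34] True 0.18
-130 116 [-0.21  0.87 -0.44] True 0.18
-138 122 [-0.29  0.8  -0.53] False 0.16
-150 129 [-0.4   0.67 -0.63] True 0.21Traceback (most recent call last):
  File "plan2.py", line 4, in <module>
    w=W(12,-20,30,ro,zl,off,-.012); wps.append(w[:2]); print(ro,round(w[2]),w[3].round(2),w[4],low(12,-20,30,ro,off,-.012)[0].round(3))
                                                                                               ^^^^^^^^^^^^^^^^^^^^^^^^^^^^^^^^^^^^
AttributeError: 'float' object has no attribute 'round'
```

```bash
cat > plan2.py <<'E'
from s6 import *
s=telemetry.observe(); x=s['tool_pos']; r=R.from_euler('xyz',s['tool_rot']); wps=[]
for al,g,ro,zl,off in((-20,30,-75,.235,.012),(-20,30,-88,.21,.012),(-20,30,-98,.185,.012),(-20,30,-106,.18,.012),(-20,30,-114,.18,.012),(-20,30,-122,.18,.012),(-20,30,-130,.18,.012),(-20,30,-138,.17,.01),(-25,22,-143,.175,.007),(-28,15,-148,.18,.005)):
    w=W(12,al,g,ro,zl,off,-.012); wps.append(w[:2]); print(ro,round(w[2]),w[3].round(2),w[4],round(low(12,al,g,ro,off,-.012)[0],3))
chain(x,r,wps,s['qpos'])
E
python3 plan2.py
```

```text
-75 71 [0.27 0.91 0.32] False 0.2
-88 82 [0.18 0.97 0.13] False 0.2
-98 91 [ 0.1   1.   -0.01] False 0.18
-106 97 [ 0.03  0.99 -0.13] False 0.18
-114 104 [-0.05  0.97 -0.24] False 0.18
-122 110 [-0.13  0.93 -0.34] False 0.18
-130 116 [-0.21  0.87 -0.44] False 0.18
-138 122 [-0.29  0.8  -0.53] False 0.16
-143 130 [-0.19  0.74 -0.65] False 0.17
-148 138 [-0.12  0.65 -0.75] False 0.18
d [0.004, -0.016, -0.045] dr [-0.427, 0.155, 0.257] rows>= 3 | tcp [ 0.516 -0.248  0.248] t [ 0.81 -0.3  -0.5 ] q [-0.8   0.15  2.28  2.18  0.47  0.94] 0.38
d [0.007, -0.003, -0.05] dr [-0.369, 0.135, 0.227] rows>= 2 | tcp [ 0.519 -0.249  0.228] t [ 0.81 -0.3  -0.5 ] q [-0.79  0.2   2.29  2.29  0.52  0.58] 0.35
d [0.007, -0.002, -0.056] dr [-0.284, 0.103, 0.175] rows>= 2 | tcp [ 0.522 -0.25   0.206] t [ 0.81 -0.3  -0.5 ] q [-0.79  0.27  2.32  2.4   0.57  0.29] 0.29
d [0.005, 0.0, -0.008] dr [-0.228, 0.083, 0.139] rows>= 2 | tcp [ 0.524 -0.25   0.202] t [ 0.81 -0.3  -0.5 ] q [-0.78  0.28  2.31  2.42  0.58  0.13] 0.16
d [0.006, 0.001, 0.004] dr [-0.227, 0.082, 0.14] rows>= 2 | tcp [ 0.526 -0.249  0.204] t [ 0.81 -0.3  -0.5 ] q [-0.78  0.28  2.31  2.42  0.57 -0.  ] 0.13
d [0.006, 0.002, 0.002] dr [-0.227, 0.083, 0.14] rows>= 2 | tcp [ 0.528 -0.248  0.205] t [ 0.81 -0.3  -0.5 ] q [-0.77  0.28  2.3   2.42  0.57 -0.14] 0.14
d [0.006, 0.003, 0.001] dr [-0.228, 0.083, 0.139] rows>= 2 | tcp [ 0.531 -0.247  0.205] t [ 0.81 -0.3  -0.5 ] q [-0.76  0.28  2.3   2.43  0.56 -0.28] 0.14
d [0.005, 0.009, -0.024] dr [-0.227, 0.083, 0.14] rows>= 2 | tcp [ 0.533 -0.244  0.196] t [ 0.81 -0.3  -0.5 ] q [-0.75  0.3   2.31  2.49  0.58 -0.48] 0.19
d [-0.007, 0.005, 0.017] dr [-0.252, -0.198, -0.098] rows>= 2 | tcp [ 0.53  -0.242  0.202] t [ 0.84 -0.39 -0.37] q [-0.69  0.38  2.4   2.83  0.84 -0.81] 0.34
d [-0.004, 0.006, 0.015] dr [-0.257, -0.145, -0.049] rows>= 2 | tcp [ 0.528 -0.239  0.208] t [ 0.85 -0.45 -0.26] q [-0.64  0.48  2.46  2.98  1.11 -0.98] 0.27
```

Emit:
apply_moves(delta_pos=[[0.001,-0.005,-0.015],[0.003,-0.01,-0.03],[0.004,-0.016,-0.045],[0.004,-0.016,-0.045]], dr=[[-0.14,0.05,0.085],[-0.28,0.1,0.17],[-0.427,0.155,0.257],[-0.427,0.155,0.257]], jaw=[0.4,0.4,0.4,0.4])

```text
time: 11.63
tool_pos: [0.5153, -0.2479, 0.2462]
tool_rot: [-2.112, 0.228, -2.057]
contact_force: [-0.1, 0.3, -1.8]
opening: 0.0548
grip_force: 40.0
```

Emit:
apply_moves(delta_pos=[[0.002,-0.001,-0.016],[0.004,-0.002,-0.033],[0.007,-0.003,-0.05],[0.007,-0.003,-0.05]], dr=[[-0.12,0.045,0.075],[-0.24,0.09,0.15],[-0.369,0.135,0.227],[-0.369,0.135,0.227]], jaw=[0.4,0.4,0.4,0.4])

```text
time: 11.97
tool_pos: [0.5181, -0.2492, 0.2266]
tool_rot: [-2.097, 0.034, -1.941]
contact_force: [-0.6, 0.2, -2.5]
opening: 0.0547
grip_force: 40.0
```

Emit:
apply_moves(delta_pos=[[0.002,-0.001,-0.018],[0.004,-0.001,-0.037],[0.007,-0.002,-0.056],[0.007,-0.002,-0.056],[0.007,-0.002,-0.056]], dr=[[-0.09,0.035,0.058],[-0.19,0.07,0.116],[-0.284,0.103,0.175],[-0.284,0.103,0.175],[-0.284,0.103,0.175]], jaw=[0.4,0.4,0.4,0.4,0.4])

```text
time: 12.38
tool_pos: [0.5212, -0.2505, 0.2055]
tool_rot: [-2.098, -0.115, -1.855]
contact_force: [-0.0, 0.3, -2.4]
opening: 0.0548
grip_force: 40.0
```

```bash
python3 log.py; python3 - <<'E'
from h import *
a=snap('side','s3.png');b=snap('top','t3.png')
c=np.hstack([cv2.resize(a[110:210,290:390],(400,400)),cv2.resize(b[150:250,340:440],(400,400))])
cv2.imwrite('pics/p3.png',c[:,:,::-1])
E
```

```text
{'time': 12.383, 'qpos': [-0.788, 0.268, 2.316, 2.4, 0.574, 0.294], 'tool_pos': [0.521, -0.25, 0.206], 'tool_rot': [-2.098, -0.115, -1.855], 'contact_force': [-0.037, 0.29, -2.365], 'opening': 0.055, 'grip_force': 39.959}
```

View pics/p3.png

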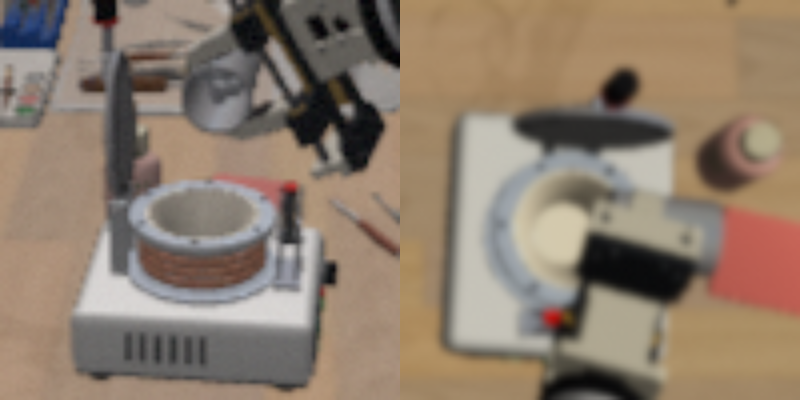

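Tilt 91°: the mouth (side crop at about (218,95)) is above the crucible's near half, slightly upstream of its axis as planned, and the jaw and cover are clear. Pouring slowly.

Emit:
apply_moves(delta_pos=[[0.002,0,-0.004],[0.005,0,-0.008],[0.005,0,-0.008],[0.007,0,-0.006],[0.011,0.001,-0.004],[0.011,0.001,-0.004]], dr=[[-0.11,0.04,0.07],[-0.228,0.083,0.139],[-0.228,0.083,0.139],[-0.34,0.124,0.21],[-0.455,0.165,0.279],[-0.455,0.165,0.279]], jaw=[0.4,0.4,0.4,0.4,0.4,0.4])

```text
time: 12.98
tool_pos: [0.5259, -0.2506, 0.2049]
tool_rot: [-2.131, -0.36, -1.705]
contact_force: [0.4, -0.1, -2.7]
opening: 0.0548
grip_force: 40.0
```

Emit:
apply_moves(delta_pos=[[0.003,0.001,0.001],[0.006,0.002,0.002],[0.006,0.002,0.002],[0.006,0.002,0.002]], dr=[[-0.11,0.04,0.07],[-0.227,0.083,0.14],[-0.227,0.083,0.14],[-0.227,0.083,0.14]], jaw=[0.4,0.4,0.4,0.4])

```text
time: 13.32
tool_pos: [0.5279, -0.2497, 0.2051]
tool_rot: [-2.165, -0.473, -1.624]
contact_force: [-0.5, 0.4, -2.5]
opening: 0.0548
grip_force: 40.0
```

Emit:
apply_moves(delta_pos=[[0.003,0.001,0.001],[0.006,0.003,0.001],[0.006,0.003,0.001],[0.006,0.003,0.001]], dr=[[-0.11,0.04,0.07],[-0.228,0.083,0.139],[-0.228,0.083,0.139],[-0.228,0.083,0.139]], jaw=[0.4,0.4,0.4,0.4])

```text
time: 13.65
tool_pos: [0.5303, -0.2485, 0.2054]
tool_rot: [-2.212, -0.587, -1.53]
contact_force: [0.0, -0.1, -2.0]
opening: 0.0546
grip_force: 40.0
```

Emit:
apply_moves(delta_pos=[[0.003,0.005,-0.012],[0.005,0.009,-0.024],[0.005,0.009,-0.024],[0.005,0.009,-0.024]], dr=[[-0.11,0.04,0.07],[-0.227,0.083,0.14],[-0.227,0.083,0.14],[-0.227,0.083,0.14]], jaw=[0.4,0.4,0.4,0.4])

```text
time: 13.98
tool_pos: [0.5324, -0.2449, 0.1956]
tool_rot: [-2.277, -0.696, -1.421]
contact_force: [-0.8, 0.6, -1.1]
opening: 0.0548
grip_force: 40.0
```

Emit:
apply_moves(delta_pos=[[-0.003,0.003,0.009],[-0.007,0.005,0.017],[-0.007,0.005,0.017],[-0.007,0.005,0.017]], dr=[[-0.126,-0.1,-0.05],[-0.252,-0.198,-0.098],[-0.252,-0.198,-0.098],[-0.252,-0.198,-0.098]], jaw=[0.4,0.4,0.4,0.4])

```text
time: 14.32
tool_pos: [0.5297, -0.2418, 0.2012]
tool_rot: [-2.16, -0.828, -1.548]
contact_force: [-0.0, -0.8, -1.0]
opening: 0.0548
grip_force: 40.0
```

Emit:
apply_moves(delta_pos=[[-0.002,0.003,0.008],[-0.004,0.006,0.015],[-0.004,0.006,0.015],[-0.004,0.006,0.015],[-0.004,0.006,0.015],[-0.004,0.006,0.015]], dr=[[-0.128,-0.07,-0.025],[-0.257,-0.145,-0.049],[-0.257,-0.145,-0.049],[-0.257,-0.145,-0.049],[-0.257,-0.145,-0.049],[-0.257,-0.145,-0.049]], jaw=[0.4,0.4,0.4,0.4,0.4,0.4])

```text
time: 14.82
tool_pos: [0.5286, -0.2409, 0.2093]
tool_rot: [-2.032, -0.958, -1.674]
contact_force: [-0.2, -0.4, -1.2]
opening: 0.0544
grip_force: 40.0
```

```bash
python3 log.py; python3 - <<'E'
from h import *
a=snap('side','s4.png');b=snap('top','t4.png')
c=np.hstack([cv2.resize(a[110:210,290:390],(400,400)),cv2.resize(b[150:250,340:440],(400,400))])
cv2.imwrite('pics/p4.png',c[:,:,::-1])
E
```

```text
{'time': 14.817, 'qpos': [-0.641, 0.48, 2.461, 2.978, 1.114, -0.975], 'tool_pos': [0.529, -0.241, 0.209], 'tool_rot': [-2.032, -0.958, -1.674], 'contact_force': [-0.153, -0.416, -1.217], 'opening': 0.054, 'grip_force': 39.962}
```

View pics/p4.png

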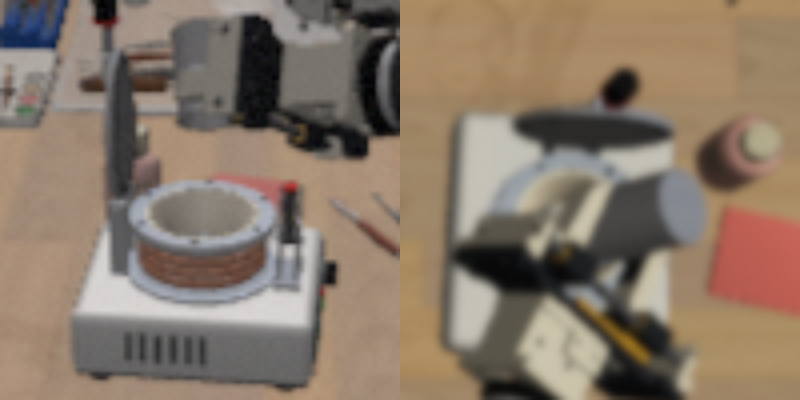

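No ingot shows on the flange or bench, one is visible in the crucible at about (555,215), and the wrist load fell by 1.2 N, which matches six ingots. Now bringing the cup back.

```bash
cat > plan3.py <<'E'
from s6 import *
s=telemetry.observe(); x=s['tool_pos']; r=R.from_euler('xyz',s['tool_rot']); tt=lambda r:r.apply([0,0,1]); wps=[]
for al,g,ro,zl,off in((-28,18,-140,.27,.005),(-24,24,-115,.28,.01),(-20,28,-90,.28,.012),(-20,30,-65,.28,.012),(-20,28,-40,.27,.01),(-16,20,-18,.27,.005)):
    w=W(12,al,g,ro,zl,off,-.012); wps.append(w[:2]); print(ro,round(w[2]),w[4])
for G,al in(((.54,-.06,.28),-5),((.57,.09,.28),5),((.58,.219,.25),15),((.58,.219,.15),15),((.58,.219,.102),15),((.58,.219,.0925),15)):
    q=ta(al,12); wps.append((np.array(G)+.019*tt(q),q))
chain(x,r,wps,s['qpos'])
E
python3 plan3.py
```

```text
-140 130 False
-115 107 False
-90 84 False
-65 62 False
-40 41 False
-18 19 False
d [-0.003, -0.0, 0.223] dr [0.285, -0.025, -0.076] rows>= 3 | tcp [ 0.527 -0.241  0.299] t [ 0.84 -0.45 -0.31] q [-0.64  0.14  2.34  2.88  0.6  -0.71] 0.51
d [-0.008, -0.018, 0.019] dr [0.823, -0.172, -0.175] rows>= 4 | tcp [ 0.524 -0.248  0.306] t [ 0.83 -0.37 -0.41] q [-0.73  0.06  2.26  2.38  0.42  0.15] 0.86
d [-0.01, -0.003, -0.018] dr [0.778, -0.166, -0.245] rows>= 4 | tcp [ 0.52  -0.249  0.299] t [ 0.83 -0.3  -0.47] q [-0.8   0.06  2.22  1.95  0.43  0.94] 0.78
d [-0.014, 0.009, -0.025] dr [0.74, -0.197, -0.423] rows>= 4 | tcp [ 0.514 -0.246  0.289] t [ 0.81 -0.3  -0.5 ] q [-0.8   0.05  2.22  1.89  0.4   1.43] 0.49
d [-0.005, 0.02, -0.055] dr [0.694, -0.325, -0.423] rows>= 4 | tcp [ 0.512 -0.238  0.267] t [ 0.83 -0.3  -0.47] q [-0.79  0.1   2.29  2.19  0.48  1.55] 0.3
d [0.018, 0.026, -0.027] dr [0.582, -0.479, -0.175] rows>= 4 | tcp [ 0.519 -0.227  0.256] t [ 0.9  -0.26 -0.34] q [-0.84  0.22  2.39  2.37  0.8   1.64] 0.32
d [0.098, 0.414, 0.05] dr [0.544, -0.383, 0.207] rows>= 5 | tcp [ 0.559 -0.062  0.276] t [ 0.97 -0.09 -0.21] q [-0.45  0.27  2.47  2.72  0.99  1.73] 0.39
d [0.075, 0.383, -0.0] dr [0.0, 0.0, 0.349] rows>= 4 | tcp [0.589 0.092 0.276] t [ 0.97  0.09 -0.21] q [-0.04  0.31  2.39  2.98  0.92  1.64] 0.4
d [0.023, 0.331, -0.075] dr [0.0, 0.0, 0.349] rows>= 4 | tcp [0.598 0.224 0.246] t [ 0.94  0.25 -0.21] q [0.22 0.44 2.3  3.09 0.96 1.59] 0.26
d [0.0, -0.0, -0.25] dr [0.0, 0.0, 0.0] rows>= 3 | tcp [0.598 0.224 0.146] t [ 0.94  0.25 -0.21] q [0.22 0.75 2.33 3.1  1.3  1.57] 0.34
d [0.0, -0.0, -0.12] dr [0.0, 0.0, 0.0] rows>= 2 | tcp [0.598 0.224 0.098] t [ 0.94  0.25 -0.21] q [0.22 0.89 2.32 3.1  1.43 1.57] 0.15
d [0.0, -0.0, -0.024] dr [0.0, 0.0, 0.0] rows>= 1 | tcp [0.598 0.224 0.089] t [ 0.94  0.25 -0.21] q [0.22 0.92 2.31 3.1  1.46 1.57] 0.03
```

Emit:
apply_moves(delta_pos=[[0,0,0.08],[0,0,0.16],[-0.003,0,0.223],[-0.003,0,0.223],[-0.003,0,0.223],[-0.003,0,0.223]], dr=[[0,0,0],[0.1,0,-0.03],[0.285,-0.025,-0.076],[0.285,-0.025,-0.076],[0.285,-0.025,-0.076],[0.285,-0.025,-0.076]], jaw=[0.4,0.4,0.4,0.4,0.4,0.4])

```text
time: 15.42
tool_pos: [0.5264, -0.2404, 0.2979]
tool_rot: [-2.04, -0.818, -1.706]
contact_force: [-0.4, 0.2, -0.3]
opening: 0.0542
grip_force: 40.0
```

Emit:
apply_moves(delta_pos=[[-0.008,-0.018,0.019],[-0.008,-0.018,0.019],[-0.008,-0.018,0.019],[-0.008,-0.018,0.019],[-0.008,-0.018,0.019],[-0.008,-0.018,0.019]], dr=[[0.823,-0.172,-0.175],[0.823,-0.172,-0.175],[0.823,-0.172,-0.175],[0.823,-0.172,-0.175],[0.823,-0.172,-0.175],[0.823,-0.172,-0.175]], jaw=[0.4,0.4,0.4,0.4,0.4,0.4])

```text
time: 15.92
tool_pos: [0.5234, -0.2478, 0.3032]
tool_rot: [-2.032, -0.393, -1.8]
contact_force: [0.8, 0.4, -0.8]
opening: 0.0547
grip_force: 40.0
```

Emit:
apply_moves(delta_pos=[[-0.01,-0.003,-0.018],[-0.01,-0.003,-0.018],[-0.01,-0.003,-0.018],[-0.01,-0.003,-0.018],[-0.01,-0.003,-0.018],[-0.01,-0.003,-0.018]], dr=[[0.778,-0.166,-0.245],[0.778,-0.166,-0.245],[0.778,-0.166,-0.245],[0.778,-0.166,-0.245],[0.778,-0.166,-0.245],[0.778,-0.166,-0.245]], jaw=[0.4,0.4,0.4,0.4,0.4,0.4])

```text
time: 16.42
tool_pos: [0.5195, -0.2485, 0.2961]
tool_rot: [-2.063, 0.0, -1.917]
contact_force: [0.6, 0.3, -1.6]
opening: 0.0549
grip_force: 40.0
```

Emit:
apply_moves(delta_pos=[[-0.014,0.009,-0.025],[-0.014,0.009,-0.025],[-0.014,0.009,-0.025],[-0.014,0.009,-0.025],[-0.014,0.009,-0.025],[-0.014,0.009,-0.025]], dr=[[0.74,-0.197,-0.423],[0.74,-0.197,-0.423],[0.74,-0.197,-0.423],[0.74,-0.197,-0.423],[0.74,-0.197,-0.423],[0.74,-0.197,-0.423]], jaw=[0.4,0.4,0.4,0.4,0.4,0.4])

```text
time: 16.92
tool_pos: [0.5139, -0.2447, 0.2869]
tool_rot: [-2.139, 0.372, -2.145]
contact_force: [0.1, 0.2, -1.0]
opening: 0.0546
grip_force: 40.0
```

Emit:
apply_moves(delta_pos=[[-0.005,0.02,-0.055],[-0.005,0.02,-0.055],[-0.005,0.02,-0.055],[-0.005,0.02,-0.055],[-0.005,0.02,-0.055],[-0.005,0.02,-0.055]], dr=[[0.694,-0.325,-0.423],[0.694,-0.325,-0.423],[0.694,-0.325,-0.423],[0.694,-0.325,-0.423],[0.694,-0.325,-0.423],[0.694,-0.325,-0.423]], jaw=[0.4,0.4,0.4,0.4,0.4,0.4])

```text
time: 17.42
tool_pos: [0.5119, -0.2371, 0.2654]
tool_rot: [-2.26, 0.738, -2.425]
contact_force: [0.3, -0.3, -1.4]
opening: 0.0548
grip_force: 40.0
```

Emit:
apply_moves(delta_pos=[[0.018,0.026,-0.027],[0.018,0.026,-0.027],[0.018,0.026,-0.027],[0.018,0.026,-0.027],[0.018,0.026,-0.027],[0.018,0.026,-0.027]], dr=[[0.582,-0.479,-0.175],[0.582,-0.479,-0.175],[0.582,-0.479,-0.175],[0.582,-0.479,-0.175],[0.582,-0.479,-0.175],[0.582,-0.479,-0.175]], jaw=[0.4,0.4,0.4,0.4,0.4,0.4])

```text
time: 17.92
tool_pos: [0.5193, -0.2273, 0.2553]
tool_rot: [-2.43, 1.101, -2.652]
contact_force: [0.8, 0.4, -1.6]
opening: 0.0544
grip_force: 40.0
```

Emit:
apply_moves(delta_pos=[[0.02,0.08,0.03],[0.04,0.16,0.05],[0.06,0.24,0.05],[0.08,0.33,0.05],[0.098,0.414,0.05],[0.098,0.414,0.05],[0.098,0.414,0.05]], dr=[[0.11,-0.08,0.04],[0.22,-0.16,0.08],[0.34,-0.24,0.13],[0.45,-0.32,0.17],[0.544,-0.383,0.207],[0.544,-0.383,0.207],[0.544,-0.383,0.207]], jaw=[0.4,0.4,0.4,0.4,0.4,0.4,0.4])

```text
time: 18.5
tool_pos: [0.5588, -0.0587, 0.2755]
tool_rot: [-3.123, 1.362, 3.079]
contact_force: [0.3, -0.5, -0.8]
opening: 0.0548
grip_force: 40.0
```

Emit:
apply_moves(delta_pos=[[0.02,0.1,0],[0.04,0.2,0],[0.06,0.3,0],[0.075,0.383,0],[0.075,0.383,0],[0.075,0.383,0]], dr=[[0,0,0.09],[0,0,0.18],[0,0,0.27],[0,0,0.349],[0,0,0.349],[0,0,0.349]], jaw=[0.4,0.4,0.4,0.4,0.4,0.4])

```text
time: 19.0
tool_pos: [0.5889, 0.0926, 0.2763]
tool_rot: [-3.128, 1.364, -3.038]
contact_force: [0.1, -0.4, -1.3]
opening: 0.0548
grip_force: 40.0
```

Emit:
apply_moves(delta_pos=[[0.006,0.08,0],[0.012,0.16,0],[0.018,0.24,-0.03],[0.023,0.331,-0.075],[0.023,0.331,-0.075],[0.023,0.331,-0.075]], dr=[[0,0,0.09],[0,0,0.18],[0,0,0.27],[0,0,0.349],[0,0,0.349],[0,0,0.349]], jaw=[0.4,0.4,0.4,0.4,0.4,0.4])

```text
time: 19.5
tool_pos: [0.598, 0.2237, 0.2443]
tool_rot: [-3.134, 1.36, -2.872]
contact_force: [0.3, -0.0, -0.9]
opening: 0.0547
grip_force: 40.0
```

```bash
python3 log.py; python3 - <<'E'
from fk import *
s=telemetry.observe(); q=ta(15,12); t=q.apply([0,0,1])
chain(s['tool_pos'],R.from_euler('xyz',s['tool_rot']),[(np.array([.58,.219,z])+.019*t,q) for z in(.15,.102,.094,.0925)],s['qpos'])
a=snap('side','s5.png');b=snap('top','t5.png')
c=np.hstack([cv2.resize(a[210:310,265:365],(400,400)),cv2.resize(b[170:240,345:415],(400,400),interpolation=cv2.INTER_CUBIC)])
cv2.imwrite('pics/p5.png',c[:,:,::-1])
E
```

```text
{'time': 19.5, 'qpos': [0.215, 0.447, 2.302, 3.086, 0.968, 1.591], 'tool_pos': [0.598, 0.224, 0.244], 'tool_rot': [-3.134, 1.36, -2.872], 'contact_force': [0.328, -0.013, -0.884], 'opening': 0.055, 'grip_force': 39.979}
d [-0.0, 0.0, -0.246] dr [0.004, -0.002, -0.001] rows>= 3 | tcp [0.598 0.224 0.146] t [ 0.94  0.25 -0.21] q [0.22 0.75 2.33 3.09 1.3  1.57] 0.33
d [-0.0, 0.0, -0.12] dr [-0.0, 0.0, 0.0] rows>= 2 | tcp [0.598 0.224 0.098] t [ 0.94  0.25 -0.21] q [0.22 0.9  2.32 3.1  1.43 1.57] 0.15
d [-0.0, 0.0, -0.02] dr [-0.0, 0.0, 0.0] rows>= 1 | tcp [0.598 0.224 0.09 ] t [ 0.94  0.25 -0.21] q [0.22 0.92 2.31 3.1  1.45 1.57] 0.02
d [-0.0, 0.0, -0.003] dr [-0.0, 0.0, 0.0] rows>= 1 | tcp [0.598 0.224 0.089] t [ 0.94  0.25 -0.21] q [0.22 0.92 2.31 3.1  1.46 1.57] 0.0
```

View pics/p5.png

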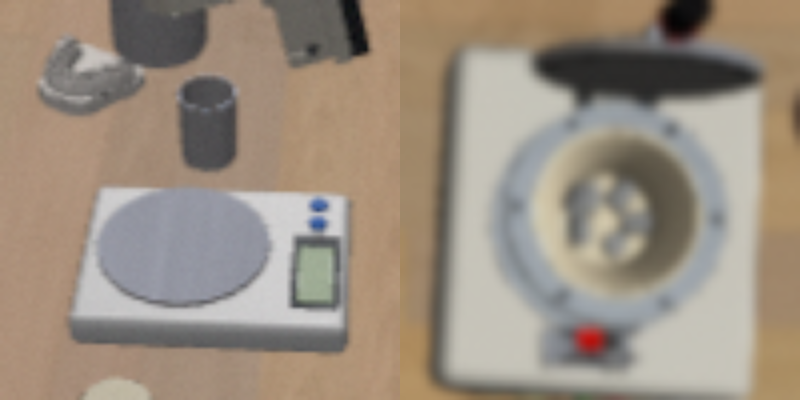

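All the ingots are low in the crucible bowl (ring at about (607,218)). Setting the cup down.

Emit:
apply_moves(delta_pos=[[0,0,-0.08],[0,0,-0.16],[0,0,-0.246],[0,0,-0.3],[0,0,-0.345],[0,0,-0.37],[0,0,-0.381],[0,0,-0.384]], dr=[[0.004,-0.002,-0.001],[0.004,-0.002,-0.001],[0.004,-0.002,-0.001],[0.004,-0.002,-0.001],[0.004,-0.002,-0.001],[0.004,-0.002,-0.001],[0.004,-0.002,-0.001],[0.004,-0.002,-0.001]], jaw=[0.4,0.4,0.4,0.4,0.4,0.4,0.4,0.4])

```text
time: 20.27
tool_pos: [0.5983, 0.2226, 0.0916]
tool_rot: [3.138, 1.364, -2.886]
contact_force: [-0.1, -1.1, -1.2]
opening: 0.0547
grip_force: 40.0
```

Emit:
apply_moves(delta_pos=[[0,0,0],[0,0,-0.002],[0,0,-0.004],[0,0,-0.006],[0,0,-0.006]], dr=[[0,0,0],[0,0,0],[0,0,0],[0,0,0],[0,0,0]], jaw=[0.4,0.4,0.4,0.4,0.4])

```text
time: 20.68
tool_pos: [0.5977, 0.2244, 0.0898]
tool_rot: [3.138, 1.364, -2.883]
contact_force: [0.7, -0.1, -1.9]
opening: 0.0544
grip_force: 40.0
```

```bash
python3 log.py; python3 - <<'E'
from h import *
g=lambda X,Y:(345+(X-400+.5)/5.714-.5,170+(Y+.5)/5.714-.5)
print('clip',atz('top',*g(589,345),.142),'mouth',atz('top',*g(610,215),.118),'hinge',atz('top',*g(617,100),.122),'coverdisc',atz('top',*g(648,70),.19))
E
```

```text
{'time': 20.683, 'qpos': [0.217, 0.923, 2.315, 3.096, 1.46, 1.567], 'tool_pos': [0.598, 0.224, 0.09], 'tool_rot': [3.138, 1.364, -2.883], 'contact_force': [0.719, -0.115, -1.877], 'opening': 0.054, 'grip_force': 39.979}
clip [ 0.44688049 -0.19721111  0.142     ] mouth [ 0.51858119 -0.21322463  0.118     ] hinge [ 0.58114713 -0.21737626  0.122     ] coverdisc [ 0.58650049 -0.22249542  0.19      ]
```

Emit:
apply_moves(delta_pos=[[0,0,-0.002],[0,0,-0.004],[0,0,-0.005],[0,0,-0.005]], dr=[[0,0,0],[0,0,0],[0,0,0],[0,0,0]], jaw=[0.4,0.4,0.4,0.4])

```text
time: 21.02
tool_pos: [0.5978, 0.2244, 0.088]
tool_rot: [3.137, 1.366, -2.884]
contact_force: [-2.4, -0.3, 4.0]
opening: 0.0547
grip_force: 39.9
```

Emit:
apply_moves(delta_pos=[[0,0,0],[0,0,0],[0,0,0],[0,0,0]], dr=[[0,0,0],[0,0,0],[0,0,0],[0,0,0]], jaw=[0.4,0.4,0.4,0.4], force=10)

```text
time: 21.35
tool_pos: [0.5978, 0.2244, 0.0879]
tool_rot: [3.137, 1.365, -2.883]
contact_force: [0.5, -0.3, 4.8]
opening: 0.055
grip_force: 10.0
```

```bash
python3 log.py
```

```text
{'time': 21.35, 'qpos': [0.217, 0.929, 2.313, 3.096, 1.466, 1.567], 'tool_pos': [0.598, 0.224, 0.088], 'tool_rot': [3.137, 1.365, -2.883], 'contact_force': [0.505, -0.252, 4.839], 'opening': 0.055, 'grip_force': 9.953}
```

Emit:
apply_moves(delta_pos=[[0,0,0],[0,0,0],[0,0,0],[0,0,0],[0,0,0],[0,0,0]], dr=[[0,0,0],[0,0,0],[0,0,0],[0,0,0],[0,0,0],[0,0,0]], jaw=[0.6,0.7,0.8,0.9,1,1])

```text
time: 21.85
tool_pos: [0.5974, 0.2242, 0.0868]
tool_rot: [3.138, 1.362, -2.883]
contact_force: [-0.6, 1.2, -0.1]
opening: 0.0843
grip_force: 0.0
```

Emit:
apply_moves(delta_pos=[[-0.047,-0.012,0.01],[-0.095,-0.025,0.022],[-0.14,-0.037,0.033],[-0.19,-0.05,0.045],[-0.237,-0.062,0.1],[-0.237,-0.062,0.2],[-0.237,-0.062,0.3],[-0.237,-0.062,0.4]], dr=[[0,0,0],[0,0,0],[0,0,0],[0,0,0],[0,0,0],[0,0,0],[0,0,0],[0,0,0]], jaw=[1,1,1,1,1,1,1,1])

```text
time: 22.52
tool_pos: [0.5029, 0.1995, 0.2252]
tool_rot: [3.136, 1.358, -2.885]
contact_force: [1.5, -0.2, 0.3]
opening: 0.0918
grip_force: 0.0
```

```bash
python3 log.py; cat > s7.py <<'E'
from fk import *
yw=-.07; H=np.array([.585,-.218,.1265]); f=np.array([-np.cos(yw),-np.sin(yw),0])
def grip(th,rr=.175): return H+rr*(np.cos(th)*f+np.sin(th)*np.array([0,0,1]))+[0,0,.001]
if __name__=='__main__':
  q0=telemetry.observe()['qpos']
  for th in(1.55,1.2,.8,.4,0):
    print('th',th,grip(th).round(3))
    for al in(-4,):
      for dip in range(-10,91,10):
        r=ta(al,dip); out=iks(grip(th)+.019*r.apply([0,0,1]),r,[list(q0),[-.8,.3,2.2,2.2,.8,1.6],[-.5,0,1.7,0,1,1.5],[-.5,0,2.2,.0,.5,0]])
        for q in out: print('  ',dip,q.round(2),'wrist',fk(q,P)[2][2].round(2))
E
python3 s7.py
```

```text
{'time': 22.517, 'qpos': [0.199, 0.468, 2.568, 3.076, 1.252, 1.579], 'tool_pos': [0.503, 0.199, 0.225], 'tool_rot': [3.136, 1.358, -2.885], 'contact_force': [1.502, -0.234, 0.292], 'opening': 0.092, 'grip_force': 0.0}
th 1.55 [ 0.581 -0.218  0.302]
   -10 [-0.82  0.63  2.28  2.4   1.58  1.73] wrist [ 0.29 -0.2   0.25]
   0 [-0.83  0.48  2.27  2.34  1.29  1.85] wrist [ 0.28 -0.2   0.3 ]
   10 [-0.82  0.35  2.22  2.22  1.01  2.03] wrist [ 0.29 -0.2   0.35]
   20 [-0.8   0.25  2.14  1.99  0.75  2.3 ] wrist [ 0.3 -0.2  0.4]
   30 [-0.76  0.2   2.03  1.59  0.58  2.73] wrist [ 0.32 -0.2   0.45]
   40 [-0.71  0.18  1.9   1.05  0.55 -3.  ] wrist [ 0.35 -0.2   0.49]
   50 [-0.66  0.2   1.76  0.61  0.67 -2.55] wrist [ 0.39 -0.2   0.53]
   60 [-0.61  0.24  1.61  0.35  0.85 -2.28] wrist [ 0.43 -0.21  0.56]
   70 [-0.56  0.31  1.46  0.19  1.07 -2.13] wrist [ 0.48 -0.21  0.58]
   80 [-0.52  0.4   1.3   0.08  1.29 -2.04] wrist [ 0.53 -0.21  0.6 ]
   90 [-0.48  0.49  1.13  0.    1.52 -1.98] wrist [ 0.58 -0.22  0.6 ]
th 1.2 [ 0.522 -0.214  0.291]
   -10 [-0.96  0.67  2.42  2.26  1.71  1.62] wrist [ 0
[... 2413 characters left out ...]
]
   0 [-1.39  1.23  2.59  1.77  1.73  0.91] wrist [ 0.11 -0.18  0.13]
   10 [-1.37  1.02  2.63  1.89  1.55  1.08] wrist [ 0.12 -0.19  0.18]
   20 [-1.3   0.77  2.62  1.98  1.31  1.33] wrist [ 0.13 -0.19  0.23]
   30 [-1.21  0.53  2.56  1.97  1.03  1.62] wrist [ 0.15 -0.19  0.28]
   40 [-1.1   0.37  2.47  1.84  0.75  1.96] wrist [ 0.18 -0.19  0.32]
   50 [-0.99  0.27  2.36  1.51  0.54  2.43] wrist [ 0.22 -0.19  0.36]
   60 [-0.88  0.24  2.24  0.95  0.46  3.08] wrist [ 0.26 -0.2   0.39]
   70 [-0.78  0.25  2.12  0.44  0.55 -2.64] wrist [ 0.31 -0.2   0.41]
   80 [-0.7   0.3   1.99  0.16  0.72 -2.31] wrist [ 0.36 -0.2   0.42]
   90 [-0.63  0.37  1.86  0.    0.91 -2.13] wrist [ 0.41 -0.21  0.43]
```

```bash
python3 - <<'E'
from s7 import *
print(tri((394.8,171.8),(316.2,106)))
im=cv2.imread('pics/side0.png'); 
g=im[90:130,305:330].astype(int); 
dark=(g.max(2)<60); ys,xs=np.where(dark); print('dark side',xs.mean()+305,ys.mean()+90,ys.min()+90,ys.max()+90,len(xs))
im=cv2.imread('pics/top0.png'); g=im[160:180,385:405].astype(int); dark=(g.max(2)<60); ys,xs=np.where(dark); print('dark top',xs.mean()+385,ys.mean()+160,ys.min()+160,ys.max()+160,xs.min()+385,xs.max()+385)
for th in(1.45,1.55,1.65):
    print(th,proj('side',[grip(th,.152),grip(th,.172),grip(th,.192)]).round(1).tolist(),proj('top',[grip(th,.152),grip(th,.172),grip(th,.192)]).round(1).tolist())
E
```

```text
[ 0.59554572 -0.22006122  0.30898345]
dark side 316.54761904761904 111.73809523809524 98 129 84
dark top 394.22 172.12 168 179 385 398
1.45 [[326.1, 116.1], [326.8, 109.9], [327.5, 103.7]] [[391.7, 183.7], [393.0, 183.4], [394.3, 183.1]]
1.55 [[321.3, 115.6], [321.3, 109.4], [321.3, 103.1]] [[392.0, 178.2], [393.4, 177.1], [394.8, 175.9]]
1.65 [[316.4, 115.5], [315.7, 109.3], [315.0, 103.0]] [[392.3, 172.8], [393.6, 170.8], [395.1, 168.8]]
```

```bash
cat > plan4.py <<'E'
from s7 import *
s=telemetry.observe(); x=s['tool_pos']; r=R.from_euler('xyz',s['tool_rot']); T=lambda r:r.apply([0,0,1])
g0=np.array([.597,-.219,.302]); rf=ta(-4,25); pre=g0-.091*T(rf); wps=[]
rs=[ta(10,14),ta(4,18),ta(-1,22),rf]
for k in range(4): wps.append((x+(pre-x)*(k+1)/4+[0,0,.01 if k<3 else 0],rs[k]))
wps.append((g0-.035*T(rf),rf)); wps.append((g0+.019*T(rf),rf))
chain(x,r,wps,s['qpos'])
E
python3 plan4.py
```

```text
d [0.007, -0.258, 0.097] dr [-0.016, 0.061, -0.175] rows>= 3 | tcp [0.506 0.096 0.264] t [ 0.96  0.17 -0.24] q [-0.17  0.23  2.59  2.75  1.03  1.7 ] 0.37
d [0.008, -0.258, 0.072] dr [-0.017, 0.139, -0.21] rows>= 3 | tcp [ 0.509 -0.007  0.293] t [ 0.95  0.07 -0.31] q [-0.51  0.03  2.5   2.31  0.78  2.03] 0.43
d [0.007, -0.258, 0.072] dr [-0.004, 0.139, -0.174] rows>= 3 | tcp [ 0.512 -0.11   0.322] t [ 0.93 -0.02 -0.37] q [-0.77 -0.05  2.35  1.83  0.72  2.46] 0.48
d [0.007, -0.258, 0.047] dr [0.005, 0.105, -0.105] rows>= 3 | tcp [ 0.515 -0.213  0.34 ] t [ 0.9  -0.06 -0.42] q [-0.96  0.    2.17  1.54  0.79  2.71] 0.3
d [0.127, -0.009, -0.059] dr [-0.0, -0.0, 0.0] rows>= 2 | tcp [ 0.565 -0.217  0.317] t [ 0.9  -0.06 -0.42] q [-0.84  0.13  2.12  1.69  0.69  2.6 ] 0.15
d [0.122, -0.008, -0.057] dr [-0.0, -0.0, 0.0] rows>= 2 | tcp [ 0.614 -0.22   0.294] t [ 0.9  -0.06 -0.42] q [-0.75  0.24  2.05  1.83  0.63  2.5 ] 0.14
```

Emit:
apply_moves(delta_pos=[[0.002,-0.08,0.04],[0.005,-0.17,0.07],[0.007,-0.258,0.097],[0.007,-0.258,0.097],[0.007,-0.258,0.097]], dr=[[-0.005,0.02,-0.06],[-0.01,0.04,-0.12],[-0.016,0.061,-0.175],[-0.016,0.061,-0.175],[-0.016,0.061,-0.175]], jaw=[0.8,0.8,0.8,0.8,0.8])

```text
time: 22.93
tool_pos: [0.507, 0.0935, 0.2666]
tool_rot: [-3.135, 1.335, -2.967]
contact_force: [-0.0, 0.4, 0.1]
opening: 0.0737
grip_force: 0.0
```

Emit:
apply_moves(delta_pos=[[0.002,-0.08,0.02],[0.005,-0.17,0.05],[0.008,-0.258,0.072],[0.008,-0.258,0.072],[0.008,-0.258,0.072]], dr=[[-0.005,0.04,-0.07],[-0.01,0.09,-0.14],[-0.017,0.139,-0.21],[-0.017,0.139,-0.21],[-0.017,0.139,-0.21]], jaw=[0.8,0.8,0.8,0.8,0.8])

```text
time: 23.35
tool_pos: [0.51, -0.0067, 0.2943]
tool_rot: [-3.14, 1.263, -3.07]
contact_force: [-0.0, 0.3, 0.5]
opening: 0.0736
grip_force: 0.0
```

Emit:
apply_moves(delta_pos=[[0.002,-0.08,0.02],[0.005,-0.17,0.05],[0.007,-0.258,0.072],[0.007,-0.258,0.072],[0.007,-0.258,0.072]], dr=[[0,0.04,-0.06],[0,0.09,-0.12],[-0.004,0.139,-0.174],[-0.004,0.139,-0.174],[-0.004,0.139,-0.174]], jaw=[0.8,0.8,0.8,0.8,0.8])

```text
time: 23.77
tool_pos: [0.5131, -0.1083, 0.322]
tool_rot: [3.138, 1.193, 3.124]
contact_force: [0.7, 0.1, -0.4]
opening: 0.0732
grip_force: 0.0
```

Emit:
apply_moves(delta_pos=[[0.002,-0.08,0.02],[0.005,-0.17,0.03],[0.007,-0.258,0.047],[0.007,-0.258,0.047],[0.007,-0.258,0.047],[0.007,-0.258,0.047]], dr=[[0,0.03,-0.03],[0,0.07,-0.07],[0.005,0.105,-0.105],[0.005,0.105,-0.105],[0.005,0.105,-0.105],[0.005,0.105,-0.105]], jaw=[0.8,0.8,0.8,0.8,0.8,0.8])

```text
time: 24.27
tool_pos: [0.5157, -0.2096, 0.3394]
tool_rot: [3.132, 1.138, 3.068]
contact_force: [-0.6, 0.1, -1.2]
opening: 0.0731
grip_force: 0.0
```

```bash
python3 log.py; python3 - <<'E'
from fk import *
s=telemetry.observe(); g0=np.array([.597,-.219,.302]); rf=ta(-4,25);t=rf.apply([0,0,1])
chain(s['tool_pos'],R.from_euler('xyz',s['tool_rot']),[(g0+.019*t,rf)],s['qpos'])
E
```

```text
{'time': 24.267, 'qpos': [-0.959, 0.007, 2.177, 1.547, 0.789, 2.696], 'tool_pos': [0.516, -0.21, 0.339], 'tool_rot': [3.132, 1.138, 3.068], 'contact_force': [-0.568, 0.124, -1.21], 'opening': 0.073, 'grip_force': 0.0}
d [0.246, -0.026, -0.114] dr [-0.007, 0.008, -0.01] rows>= 3 | tcp [ 0.614 -0.22   0.294] t [ 0.9  -0.06 -0.42] q [-0.75  0.24  2.05  1.83  0.63  2.5 ] 0.28
```

Emit:
apply_moves(delta_pos=[[0.05,-0.005,-0.023],[0.1,-0.01,-0.046],[0.15,-0.016,-0.07],[0.2,-0.021,-0.093],[0.246,-0.026,-0.114],[0.246,-0.026,-0.114],[0.246,-0.026,-0.114]], dr=[[0,0,0],[0,0,0],[-0.007,0.008,-0.01],[-0.007,0.008,-0.01],[-0.007,0.008,-0.01],[-0.007,0.008,-0.01],[-0.007,0.008,-0.01]], jaw=[0.8,0.8,0.8,0.8,0.8,0.8,0.8])

```text
time: 24.85
tool_pos: [0.6138, -0.22, 0.2939]
tool_rot: [-3.139, 1.134, 3.074]
contact_force: [-0.4, -0.1, 0.9]
opening: 0.0736
grip_force: 0.0
```

Emit:
apply_moves(delta_pos=[[0,0,0],[0,0,0],[0,0,0],[0,0,0],[0,0,0],[0,0,0],[0,0,0],[0,0,0]], dr=[[0,0,0],[0,0,0],[0,0,0],[0,0,0],[0,0,0],[0,0,0],[0,0,0],[0,0,0]], jaw=[0.5,0.4,0.3,0.2,0.1,0.1,0.1,0.1], force=8)

```text
time: 25.52
tool_pos: [0.6136, -0.2235, 0.296]
tool_rot: [-3.132, 1.136, 3.075]
contact_force: [0.3, 4.8, 0.1]
opening: 0.025
grip_force: 3.3
```

```bash
python3 log.py
```

```text
{'time': 25.517, 'qpos': [-0.754, 0.24, 2.049, 1.825, 0.628, 2.5], 'tool_pos': [0.614, -0.223, 0.296], 'tool_rot': [-3.132, 1.136, 3.075], 'contact_force': [0.265, 4.757, 0.069], 'opening': 0.025, 'grip_force': 3.29}
```

Emit:
apply_moves(delta_pos=[[0,0.005,0],[0,0.008,0],[0,0.008,0],[0,0.008,0],[0,0.008,0]], dr=[[0,0,0],[0,0,0],[0,0,0],[0,0,0],[0,0,0]], jaw=[0.1,0.1,0.1,0.1,0.1])

```text
time: 25.93
tool_pos: [0.6136, -0.2211, 0.296]
tool_rot: [-3.132, 1.136, 3.075]
contact_force: [0.0, -5.9, 0.6]
opening: 0.0207
grip_force: 8.0
```

```bash
python3 log.py
```

```text
{'time': 25.933, 'qpos': [-0.749, 0.237, 2.053, 1.833, 0.623, 2.495], 'tool_pos': [0.614, -0.221, 0.296], 'tool_rot': [-3.132, 1.136, 3.075], 'contact_force': [0.018, -5.921, 0.561], 'opening': 0.021, 'grip_force': 7.998}
```

```bash
python3 - <<'E'
from fk import *
yw=-.06; f=np.array([-np.cos(yw),-np.sin(yw),0]); z=np.array([0,0,1]); r=.177
D=lambda a,b:r*((np.cos(b)-np.cos(a))*f+(np.sin(b)-np.sin(a))*z)/.4
ths=[1.635,1.22,.8,.45,.25]
s=telemetry.observe(); x=s['tool_pos'];R0=R.from_euler('xyz',s['tool_rot']);q=s['qpos']
for a,b in zip(ths,ths[1:]):
    print(a,b,[D(a,t).round(3).tolist() for t in np.linspace(a,b,5)[1:]])
    x=x+.4*D(a,b); q=ik(x,R0,q); print(x.round(3),None if q is None else q.round(2))
E
```

```text
1.635 1.22 [[-0.046, 0.003, 0.001], [-0.091, 0.005, -0.004], [-0.136, 0.008, -0.013], [-0.18, 0.011, -0.026]]
[ 0.542 -0.217  0.286] [-0.89  0.15  2.21  1.79  0.74  2.42]
1.22 0.8 [[-0.043, 0.003, -0.018], [-0.083, 0.005, -0.041], [-0.121, 0.007, -0.068], [-0.156, 0.009, -0.098]]
[ 0.479 -0.213  0.246] [-1.07  0.17  2.38  1.8   0.89  2.21]
0.8 0.45 [[-0.027, 0.002, -0.028], [-0.05, 0.003, -0.059], [-0.072, 0.004, -0.091], [-0.09, 0.005, -0.125]]
[ 0.443 -0.211  0.196] [-1.2   0.31  2.51  1.86  1.02  1.91]
0.45 0.25 [[-0.009, 0.001, -0.02], [-0.017, 0.001, -0.041], [-0.024, 0.001, -0.062], [-0.03, 0.002, -0.083]]
[ 0.431 -0.21   0.163] [-1.25  0.45  2.56  1.91  1.09  1.71]
```

Emit:
apply_moves(delta_pos=[[-0.023,-0.002,0.001],[-0.046,-0.001,0.001],[-0.068,0.001,0],[-0.091,0.002,-0.004],[-0.136,0.005,-0.013],[-0.18,0.008,-0.026],[-0.18,0.008,-0.026]], dr=[[0,0,0],[0,0,0],[0,0,0],[0,0,0],[0,0,0],[0,0,0],[0,0,0]], jaw=[0.1,0.1,0.1,0.1,0.1,0.1,0.1])

```text
time: 26.52
tool_pos: [0.5392, -0.2168, 0.2847]
tool_rot: [-3.135, 1.135, 3.071]
contact_force: [-0.7, 2.4, -2.6]
opening: 0.0203
grip_force: 8.0
```

```bash
python3 log.py
```

```text
{'time': 26.517, 'qpos': [-0.9, 0.153, 2.216, 1.789, 0.748, 2.418], 'tool_pos': [0.539, -0.217, 0.285], 'tool_rot': [-3.135, 1.135, 3.071], 'contact_force': [-0.681, 2.389, -2.607], 'opening': 0.02, 'grip_force': 7.969}
```

Emit:
apply_moves(delta_pos=[[-0.021,0.002,-0.008],[-0.043,0.004,-0.018],[-0.083,0.006,-0.041],[-0.121,0.008,-0.068],[-0.156,0.01,-0.098],[-0.156,0.01,-0.098]], dr=[[0,0,0],[0,0,0],[0,0,0],[0,0,0],[0,0,0],[0,0,0]], jaw=[0.1,0.1,0.1,0.1,0.1,0.1])

```text
time: 27.02
tool_pos: [0.4774, -0.213, 0.2449]
tool_rot: [-3.137, 1.135, 3.068]
contact_force: [-7.1, 2.2, 5.0]
opening: 0.0209
grip_force: 8.0
```

Emit:
apply_moves(delta_pos=[[-0.014,0.001,-0.014],[-0.027,0.002,-0.028],[-0.05,0.003,-0.059],[-0.072,0.004,-0.091],[-0.09,0.005,-0.125],[-0.09,0.005,-0.125]], dr=[[0,0,0],[0,0,0],[0,0,0],[0,0,0],[0,0,0],[0,0,0]], jaw=[0.1,0.1,0.1,0.1,0.1,0.1])

```text
time: 27.52
tool_pos: [0.4422, -0.2108, 0.1947]
tool_rot: [-3.14, 1.135, 3.067]
contact_force: [-8.6, 1.1, 3.1]
opening: 0.0209
grip_force: 8.0
```

Emit:
apply_moves(delta_pos=[[-0.009,0.001,-0.02],[-0.017,0.001,-0.041],[-0.024,0.001,-0.062],[-0.03,0.002,-0.083],[-0.03,0.002,-0.083]], dr=[[0,0,0],[0,0,0],[0,0,0],[0,0,0],[0,0,0]], jaw=[0.1,0.1,0.1,0.1,0.1])

```text
time: 27.93
tool_pos: [0.4312, -0.21, 0.1626]
tool_rot: [-3.137, 1.136, 3.071]
contact_force: [-0.3, -1.1, -0.9]
opening: 0.0207
grip_force: 8.0
```

```bash
python3 log.py; python3 - <<'E'
from h import *
a=snap('side','s6.png');b=snap('top','t6.png')
c=np.hstack([cv2.resize(a[130:210,300:380],(400,400)),cv2.resize(b[160:250,340:430],(400,400),interpolation=cv2.INTER_CUBIC)])
cv2.imwrite('pics/p6.png',c[:,:,::-1])
E
```

```text
{'time': 27.933, 'qpos': [-1.248, 0.449, 2.559, 1.907, 1.088, 1.708], 'tool_pos': [0.431, -0.21, 0.163], 'tool_rot': [-3.137, 1.136, 3.071], 'contact_force': [-0.278, -1.136, -0.904], 'opening': 0.021, 'grip_force': 8.001}
```

View pics/p6.png

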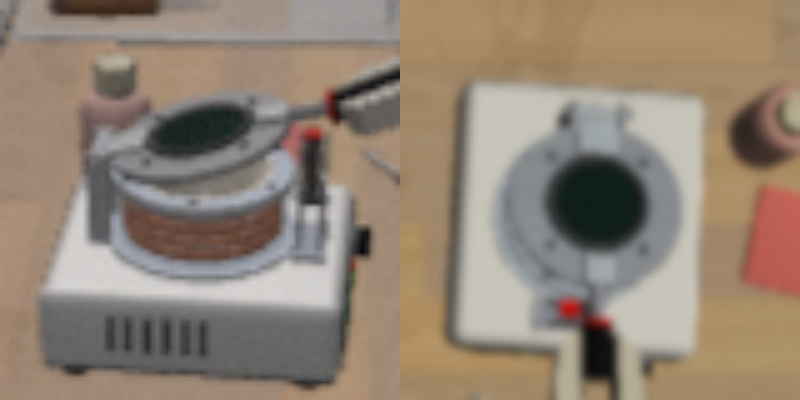

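Cover at about 0.25 rad with the rod lined up over the fork (rod red collar (597,322), jaw tab (570,310)). Gripping harder and pressing down.

Emit:
apply_moves(delta_pos=[[0,0,0],[0,0,0],[-0.003,0,-0.015],[-0.005,0,-0.03],[-0.008,0,-0.045],[-0.01,0,-0.06],[-0.01,0,-0.06]], dr=[[0,0,0],[0,0,0],[0,0,0],[0,0,0],[0,0,0],[0,0,0],[0,0,0]], jaw=[0.1,0.1,0.1,0.1,0.1,0.1,0.1], force=40)

```text
time: 28.62
tool_pos: [0.4275, -0.2099, 0.1395]
tool_rot: [-3.133, 1.138, 3.076]
contact_force: [-3.2, 1.7, 1.5]
opening: 0.0201
grip_force: 40.0
```

Emit:
apply_moves(delta_pos=[[0,0,-0.01],[-0.001,0,-0.02],[-0.002,0,-0.03],[-0.003,0,-0.038],[-0.003,0,-0.044],[-0.003,0,-0.05],[-0.003,0,-0.05]], dr=[[0,0,0],[0,0,0],[0,0,0],[0,0,0],[0,0,0],[0,0,0],[0,0,0]], jaw=[0.1,0.1,0.1,0.1,0.1,0.1,0.1])

```text
time: 29.2
tool_pos: [0.4262, -0.2098, 0.119]
tool_rot: [-3.133, 1.136, 3.076]
contact_force: [2.0, 3.1, 1.3]
opening: 0.0205
grip_force: 40.0
```

```bash
python3 log.py
```

```text
{'time': 29.2, 'qpos': [-1.269, 0.651, 2.595, 1.99, 1.177, 1.461], 'tool_pos': [0.426, -0.21, 0.119], 'tool_rot': [-3.133, 1.136, 3.076], 'contact_force': [1.981, 3.102, 1.284], 'opening': 0.021, 'grip_force': 39.998}
```

Emit:
apply_moves(delta_pos=[[0,0,-0.004],[0,0,-0.008],[0,0,-0.012],[0,0,-0.012]], dr=[[0,0,0],[0,0,0],[0,0,0],[0,0,0]], jaw=[0.1,0.1,0.1,0.1])

```text
time: 29.53
tool_pos: [0.4265, -0.2098, 0.1175]
tool_rot: [-3.131, 1.144, 3.075]
contact_force: [-19.6, 3.6, 29.0]
opening: 0.02
grip_force: 39.8
```

```bash
python3 log.py
```

```text
{'time': 29.533, 'qpos': [-1.271, 0.67, 2.6, 1.999, 1.195, 1.437], 'tool_pos': [0.427, -0.21, 0.118], 'tool_rot': [-3.131, 1.144, 3.075], 'contact_force': [-19.567, 3.597, 28.966], 'opening': 0.02, 'grip_force': 39.805}
```

Emit:
apply_moves(delta_pos=[[0,0,0.006],[0,0,0.011],[0,0,0.011],[0,0,0.011],[0,0,0.011],[0,0,0.011],[0,0,0.011]], dr=[[0,0,0],[0,0,0],[0,0,0],[0,0,0],[0,0,0],[0,0,0],[0,0,0]], jaw=[0.1,0.1,0.3,0.4,0.5,0.5,0.5])

```text
time: 30.12
tool_pos: [0.426, -0.2106, 0.1185]
tool_rot: [-3.132, 1.136, 3.075]
contact_force: [0.6, -0.9, 0.7]
opening: 0.0448
grip_force: 0.0
```

Emit:
apply_moves(delta_pos=[[-0.05,0.003,0.023],[-0.1,0.006,0.046],[-0.15,0.01,0.07],[-0.2,0.013,0.1],[-0.22,0.015,0.18],[-0.22,0.015,0.28],[-0.22,0.015,0.38],[-0.22,0.015,0.38]], dr=[[0,0,0],[0,0,0],[0,0,0],[0,0,0],[0,0,0],[0,0,0],[0,0,0],[0,0,0]], jaw=[0.5,0.5,0.5,0.5,0.5,0.5,0.5,0.5])

```text
time: 30.78
tool_pos: [0.3378, -0.2051, 0.2673]
tool_rot: [-3.135, 1.137, 3.07]
contact_force: [-0.2, -1.8, 1.0]
opening: 0.0459
grip_force: 0.0
```

```bash
python3 log.py; python3 - <<'E'
from h import *
a=snap('side','s7.png');b=snap('top','t7.png')
u=lambda im,s:cv2.resize(im,None,fx=s,fy=s,interpolation=cv2.INTER_CUBIC)
c=np.zeros((600,800,3),np.uint8); c[:400,:400]=u(a[130:210,310:390],5); c[:400,400:]=u(b[170:250,340:420],5)
c[400:,:400]=u(a[225:305,260:420],2.5); c[400:,400:]=u(b[140:240,180:380],2)
cv2.imwrite('pics/p7.png',c[:,:,::-1])
E
```

```text
{'time': 30.783, 'qpos': [-1.718, -0.048, 2.525, 1.242, 1.274, 2.267], 'tool_pos': [0.338, -0.205, 0.267], 'tool_rot': [-3.135, 1.137, 3.07], 'contact_force': [-0.198, -1.766, 1.031], 'opening': 0.046, 'grip_force': 0.0}
```

View pics/p7.png

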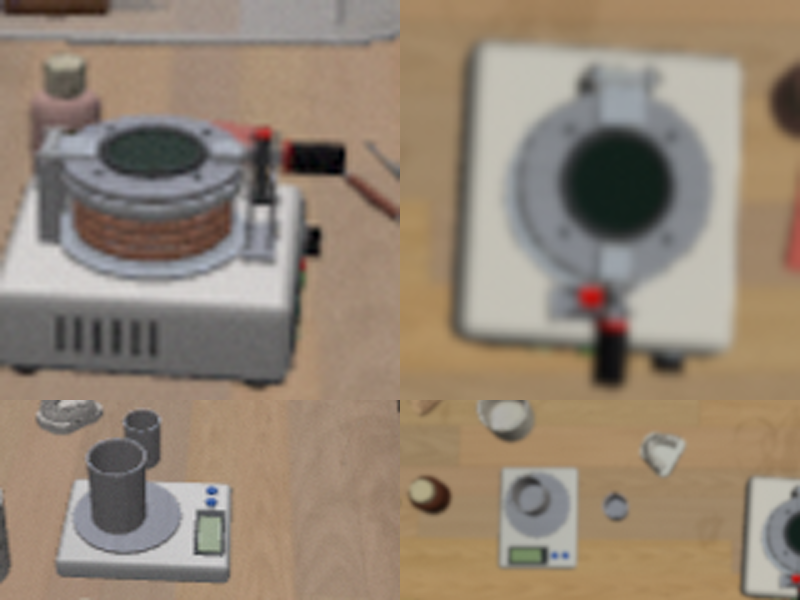

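The cover lies level with the rod down in the fork. The jaw tab is back at its starting pixel (top 378,229), and the empty cup stands upright on the pan. Handing in.

```bash
python3 -c "
from cell import job; print(job.hand_in())"
```

```text
the job is handed in; nothing more can be done
None
```

I handed the job in with all six ingots in the crucible, the cover shut and snapped into the clip, and the empty cup upright on the balance pan; the hand-in returned no verdict, so this rests on my last pictures and the force readings.

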